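# Hook and snap shut a control box cover

### The arm

A 6-joint arm with a two-finger parallel gripper is mounted at the origin on the work surface. World frame = base frame: x ahead of the robot, y to its left, z up, the work surface at z = 0. Lengths are in m, angles in rad, forces in N, time in s.
With the tool pointing down it reaches from about 0.25 to 0.725 m from the base axis. Payload 4 kg.
Tool frame: the origin (TCP) lies at the very end of the fingers, on their centre line; the grasp point (between the pads) lies 19 mm behind it; z points along the fingers, y is the line along which they close (so a half turn about z gives the same grasp; the last joint's range is limited). The gripper opens to 85 mm and grips with 20 to 120 N. Pads are 22 mm wide; open, the fingers measure 114 mm over their backs; the gripper's body (76 mm by 85 mm) begins 54 mm behind the grasp point. The pads swing forward as they close: fully open they stand 13 mm farther back than shut.
Start: joints at [-1.177, 0.241, 0.005, 1.335, 0, 1.571], TCP at [0.192, -0.462, 0.206] pointing down, gripper open.
Joint ranges: [-2.72, 2.72], [-1.05, 1.87], [-1.09, 1.28], [-1.99, 2.15], [-1.42, 1.44], [-3.14, 3.14]. Speed limits (rad/s): [2.79, 2.79, 3.14, 3.14, 3.14, 3.14].

### API

Orientations are given as a unit quaternion [x, y, z, w].
In Python, from workcell import bot, vision, workorder, boxes_of gives the robot as it stands.
- The arm moves only by the tool send_rows, never from a script. Its argument "motion" is text: rows parted by semicolons, each of 5 numbers parted by spaces: the closure, from -1 (fully open) to 1 (shut), so that 0 is half open, then the shift along the tool's x, y, z in cm, then the turn about the tool's z in rad. In form: claw x y z twist; .... A call has 1 to 5 rows; each row is the pose to reach, as a shift and turn from the pose commanded when the call began, along the tool's axes at that moment; what a row does not reach only later rows make up. A row lasts 1/10 s, in which the tool goes at most 50 mm and 8.59 degrees, less where a joint would pass 70% of its speed; a pose out of reach is approached as far as the arm can. A call with a gripper value outside its range is refused whole. The fingers move at their own pace and stop on an object; the grip force is fixed at half the most. Time passes only in rows, so rows that repeat a pose let the fingers close. It gives the time, the measured TCP pose, the force, the opening and the grip force at its end, in the units of the state.
- bot.get_obs(): the state, without advancing time (a new reading comes with each control period).
- vision.camera(name): name is "scene" or "top" or "wrist"; returns the picture (420x560x3 uint8, red, green, blue); there is no depth.
- vision.camera_model(name): a dict with "fov_y" (degrees; the focal length in pixels is half the picture's height over the tangent of half this angle, whatever the lens; pixels are square), "cx", "cy" (the principal point, pixels), "k1" (the pictures are not rectified: a ray, as slopes to the right and down, at radius r is drawn at 1 + k1 r^2 times it, then the intrinsics apply), "world_from_camera" (4x4, takes a point from camera to world coordinates); the wrist camera has in their place "hand_eye" (4x4, takes a point from camera to tool coordinates, whose origin is the TCP and whose axes are the flange's). Camera axes: x right, y down, z forward; pixel columns grow to the right and rows downward; lengths in m; the calibration is good to about 2 mm. A picture is of the moment at which its call begins: read the wrist's pose just before it. camera_model takes no time and is no camera call.
- workorder.job_done(): hands the job in; it is judged then, once.
Trained networks look in the newest picture that a camera, given by its name, has taken for a name from the list of things; names that differ only in an ending like _2 or _b are one class to them, and where a whole thing is asked for, a point or a joint stands for the part that bears it (a point fixed in the world has none). Each returns a list of dicts, best first, with "conf" (0 to 1); they miss things now and then, are a little off and sometimes report something else, mostly with a low value. They report only what shows in the picture. A call takes as long as a camera call.
- boxes_of(camera, target): "rect" ([centre column, centre row, width, height] in pixels, round what is visible of it).
The state is a dict: "clock": time; "joint_pos": joint angles; "joint_vel": joint speeds; "tau": joint torques, N m; "eef_pos": TCP position; "tool_rot": TCP orientation; "ft_force": force on the tool from outside, world axes, zero at the start; "ft_torque": the same for the moment, N m; "grip_width": finger opening in m; "grasp_force": force on a finger pad.
Only numpy, scipy, OpenCV 4.12 (cv2) and the standard library are available. Lean on these libraries where they do the work, as an engineer would, in place of code of your own. Each camera call takes 0.05 s, during which the arm holds its last target. There are 200 camera calls.

### The job

Close the grey control box that lies on the bench: take its loose cover by the bar handle, hook the cover's lip under the box's ledge at a tilt, swing it down and press the other end home until the spring catch snaps over its edge. Do it gently, without forcing the cover against the box, let go of it, and leave the other things on the bench where they are.

Things in the scene. Friction and masses are not known exactly. Their poses are not given: they have to be found in the camera images.
- box: Grey steel control box, fixed to the bench on its back, open upward, 204 (x) by 160 (y) mm; side walls 58 high, clear of the cover. Origin: centre of its underside, on the bench; z up. Ledge and lip slot on its -x side (towards the robot, give or take yaw), rests and spring catch on its +x side. Cover closed: cover origin at box (-4,0,70) mm, same yaw, level within 0.045 rad.
- slot (a point): Slot under the ledge; point at box (-82,0,70) mm: the middle of the slot floor's open edge. Slot 12 high (floor 70 above the bench, ledge underside 82, ledge top 88, wall behind it 94) and 14 deep (ledge's free edge x=-82, slot back x=-96, box frame); end cheeks at y = -56 and +56.
- seat (a point): Nominal middle of the catch end's seat; point at box (88,0,70) mm. Two rests (box x 76 to 98, |y| 28 to 70, tops nominally 70 high) with end stops on them (faces at x=+90, 11 tall), catch between. They sit on one height-adjustable bracket: all of them up to 8 mm above or below nominal, differently each time and not measured (nor in this point): find the seat by feel.
- cover: Loose grey cover, 0.3 to 0.6 kg, flat on the bench, handle up. Plate 5 mm thick, 150 wide (y), x -76 to +92, plus a narrower tongue (the lip), 100 wide, x -92 to -76, same plane. Origin: on the underside, mid-way along its 184 mm; x from lip to catch end, z up. Goes into the slot at a tilt of 0.22 to 0.35 rad, catch end up; flat, the catch is in its way. Lip fully in, 2 mm remain to the end stops.
- cover_grip (a point): Middle of the cover's black bar handle, cover (0,0,29) mm. The bar runs along the cover's y: 14 thick (x), 90 long (y), from 20 to 38 above the underside; a leg 10 wide at each end (y = -40, +40).
- cover_lip (a point): Middle of the lip's tip at the cover's underside: cover (-92,0,0) mm.
- cover_edge (a point): Middle of the catch end's edge at the cover's underside: cover (92,0,0) mm. Once hooked and let go, this edge leans on the catch's ramp; it can be pressed down with shut fingers on the plate between handle and catch (about 30 mm from the edge).
- catch (a joint): Steel spring catch, 36 mm wide, on box +x: metres pushed outward, 0 (closed) to 0.011. Nose reaches in to box x=+84, its underside 76.5 high nominal (1.5 over a seated cover), with a steep ramp up to x=+90, 98 high. The cover's edge, pressed down the ramp with some 4 to 12 N (weight alone will not), pushes it out about 4 mm; then it snaps back over the edge.
- screwdriver: Bystander: screwdriver lying on the bench between box and cover, along x. Leave it.
- coupling: Bystander: white plastic pipe coupling, 60 mm across, 60 high, standing beyond the work; origin under its centre. Leave it.
- jar: Bystander: closed jar, 64 mm across, 90 high, beyond the work; origin under its centre. Leave it.

How it is judged:
On the way:
1. the lip is at least 4 mm under the ledge with the cover still tilted, catch end up, by more than 0.08 rad (x of cover_lip in the frame of box between -0.1 and -0.086 m and z of cover_lip in the frame of box between 0.066 and 0.081 m and y of cover_lip in the frame of box between -0.008 and 0.008 m and angle between cover's own z axis and vertical above 0.08 rad and z of cover_edge in the frame of box between 0.08 and 0.2 m), for 0.1 s.
At the end, for the whole second after the job is handed in: Cover closed and at rest: lip tip 8 mm or more in under the ledge and within 5 mm of the sill; catch end down (edge underside 60 to 80 mm above the bench); within 10 mm sideways, level within 0.06 rad; catch sprung back over the edge (within 1 mm of closed) (x of cover_lip in the frame of box between -0.1 and -0.09 m and z of cover_lip in the frame of box between 0.066 and 0.075 m and y of cover_lip in the frame of box between -0.01 and 0.01 m and z of cover_edge in the frame of box between 0.06 and 0.08 m and y of cover_edge in the frame of box between -0.01 and 0.01 m and value of joint catch below 0.001 m and angle between cover's own z axis and vertical below 0.06 rad and linear speed of cover below 0.02 m/s); the robot touches nothing.
It fails at once if the cover is forced against the box or its catch with more than 30 N (contact force between cover and box above 30 N).
It fails at once if the screwdriver, the pipe coupling or the jar is moved more than 30 mm (distance of any of screwdriver, coupling, jar from where it was at the start of the episode above 0.03 m).
It also fails if it takes over 72 s, if anything falls off the work surface, if the arm or the gripper's body presses on something with over 40 N, if the wrist force passes 120 N, or if a joint passes its speed limit or range.

## Working session

There is one attempt and no reset: what is moved stays moved. The work goes in short steps, Python scripts to look and compute and a tool call to move; the robot and the scene stay as the last step left them, time stands still between calls to the robot, and variables do not carry over. Pictures are saved under pics/ and viewed, at most 10 in all, crops included, and the job is handed in when it is done.

Besides the shell and the picture viewer there is one more tool, called after ">>>" as a command line: name --argument value ..., lists and objects as JSON in quotes. send_rows: Moves the arm, as the interface text tells. Its arguments: {"type":"object","properties":{"motion":{"type":"string"}},"required":["motion"]}

```bash
mkdir -p pics; cat > h.py <<'E'
import numpy as np, cv2
from scipy.spatial.transform import Rotation as R
from workcell import bot, vision, workorder, boxes_of
def model(cam,obs=None):
    m=vision.camera_model(cam); f=210/np.tan(np.radians(m['fov_y'])/2)
    if cam=='wrist':
        o=obs or bot.get_obs(); T=np.eye(4); T[:3,:3]=R.from_quat(o['tool_rot']).as_matrix(); T[:3,3]=o['eef_pos']
        T=T@np.array(m['hand_eye'])
    else: T=np.array(m['world_from_camera'])
    return m,f,T
def pix2world(cam,uv,z,obs=None):
    m,f,T=model(cam,obs); d=(np.array(uv,float)-[m['cx'],m['cy']])/f
    s=d.copy()
    for _ in range(20): s=d/(1+m['k1']*(s@s))
    r=T[:3,:3]@np.array([s[0],s[1],1]); p=T[:3,3]
    return p+r*(z-p[2])/r[2]
def world2pix(cam,P,obs=None):
    m,f,T=model(cam,obs); q=(np.atleast_2d(P)-T[:3,3])@T[:3,:3]
    s=q[:,:2]/q[:,2:]; s=s*(1+m['k1']*(s**2).sum(1,keepdims=True))
    return s*f+[m['cx'],m['cy']]
def snap(cam,name=None):
    im=vision.camera(cam)
    if name: cv2.imwrite(f'pics/{name}.png',im[:,:,::-1])
    return im
E
python3 - <<'E'
from h import *
np.set_printoptions(precision=3,suppress=True)
a=snap('top','top0');b=snap('scene','scene0')
cv2.imwrite('pics/both0.png',cv2.resize(np.hstack([a,b])[:,:,::-1],(800,300)))
for n in ['box','cover','cover_grip','screwdriver','coupling','jar']:
    for c in ['top','scene']:
        print(n,c,[(np.round(d['rect']),round(d['conf'],2)) for d in boxes_of(c,n)[:2]])
o=bot.get_obs();print(o['clock'],o['eef_pos'],R.from_quat(o['tool_rot']).as_matrix())
for c in ['top','scene']:
    m,f,T=model(c);print(c,f,T[:3])
E
```

```text
box top [(array([222., 245.,  95., 103.]), 0.85)]
box scene [(array([311., 154., 131., 122.]), 0.86)]
cover top [(array([386., 259.,  95.,  99.]), 0.62)]
cover scene [(array([191., 302., 116., 116.]), 0.6)]
cover_grip top [(array([388., 261.,  97.,  99.]), 0.9)]
cover_grip scene [(array([192., 301., 115., 116.]), 0.63)]
screwdriver top [(array([291., 251.,  14.,  89.]), 0.68)]
screwdriver scene [(array([267., 213.,  90.,  46.]), 0.84)]
coupling top [(array([239., 147.,  33.,  32.]), 0.79), (array([388., 258.,  87., 104.]), 0.2)]
coupling scene [(array([401., 227.,  37.,  43.]), 0.73), (array([267., 214.,  93.,  50.]), 0.54)]
jar top [(array([344., 149.,  27.,  37.]), 0.69)]
jar scene [(array([334., 321.,  44.,  51.]), 0.62)]
0.7 [ 0.192 -0.462  0.206] [[ 0.923  0.384  0.   ]
 [ 0.384 -0.923 -0.   ]
 [-0.     0.    -1.   ]]
top 525.3325074933759 [[-0.026 -0.985  0.17   0.435]
 [-0.999  0.03   0.022 -0.014]
 [-0.027 -0.169 -0.985  1.153]]
scene 519.3329967110643 [[ 0.842  0.461 -0.279  0.845]
 [ 0.539 -0.708  0.457 -0.433]
 [ 0.013 -0.535 -0.845  0.847]]
```

View pics/top0.png

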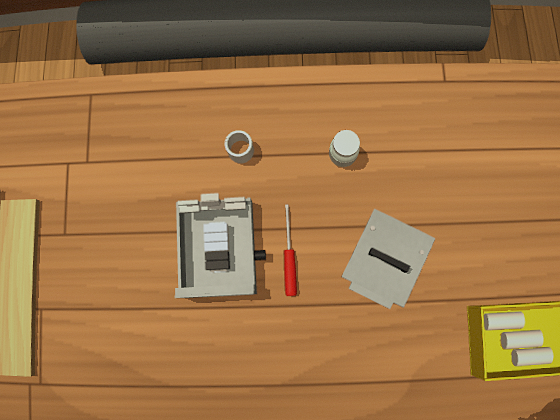

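View pics/scene0.png

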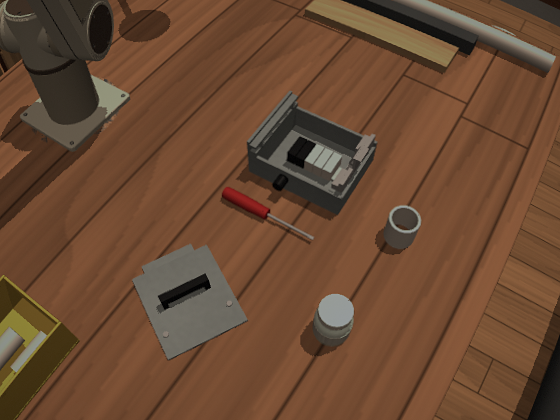

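```bash
python3 - <<'E'
from h import *
np.set_printoptions(precision=4,suppress=True)
im=cv2.imread('pics/top0.png'); hsv=cv2.cvtColor(im,cv2.COLOR_BGR2HSV)
g=hsv[225:295,355:425]; m=((g[:,:,2]<60)).astype(np.uint8)
n,l,s,c=cv2.connectedComponentsWithStats(m); k=1+np.argmax(s[1:,4]); 
r=cv2.minAreaRect(np.argwhere(l==k)[:,::-1].astype(np.float32)); bp=cv2.boxPoints(r)+[355,225]; print('handle',r[1],s[k])
W=np.array([pix2world('top',p,.036)[:2] for p in bp]); print(W, W.mean(0))
print('cover corners',[pix2world('top',p,.005)[:2] for p in [(375,210),(434,238),(404,306),(343,277)]])
print('box ledge ends z.094',[pix2world('top',p,.094)[:2] for p in [(176,297),(254,297),(176,290),(254,290)]])
print('box far z.07',[pix2world('top',p,.06)[:2] for p in [(177,202),(252,198)]], 'catch',pix2world('top',(209,197),.098))
print('sd',[pix2world('top',p,.01)[:2] for p in [(287,205),(291,295)]])
print(vision.camera_model('wrist'))
E
```

```text
handle (42.93250274658203, 7.602630138397217) [ 14  23  41  25 298]
[[ 0.5233 -0.1715]
 [ 0.5376 -0.1795]
 [ 0.4939 -0.2597]
 [ 0.4797 -0.2515]] [ 0.5086 -0.2156]
cover corners [array([ 0.6223, -0.1974]), array([ 0.5556, -0.3253]), array([ 0.4098, -0.2498]), array([ 0.477 , -0.1199])]
box ledge ends z.094 [array([0.4419, 0.2257]), array([0.4388, 0.0676]), array([0.456 , 0.2257]), array([0.4527, 0.0673])]
box far z.07 [array([0.6434, 0.2319]), array([0.647 , 0.0707])] catch [0.6446 0.1565 0.098 ]
sd [array([ 0.6386, -0.0027]), array([ 0.4414, -0.0059])]
{'fov_y': 67.22580276958686, 'cx': 283.9081241180461, 'cy': 200.7059073252123, 'k1': -0.023135608143960065, 'hand_eye': array([[ 0.0004, -0.9487, -0.3162,  0.0819],
       [ 1.    ,  0.0005, -0.0003,  0.0015],
       [ 0.0005, -0.3162,  0.9487, -0.1677],
       [ 0.    ,  0.    ,  0.    ,  1.    ]])}
```

```bash
python3 - <<'E'
import cv2
a=cv2.imread('pics/top0.png')
cv2.imwrite('pics/c1.png',cv2.resize(a[185:320,160:450],None,fx=2.75,fy=2.75,interpolation=cv2.INTER_CUBIC))
E
```

```text
(no output)
```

View pics/c1.png

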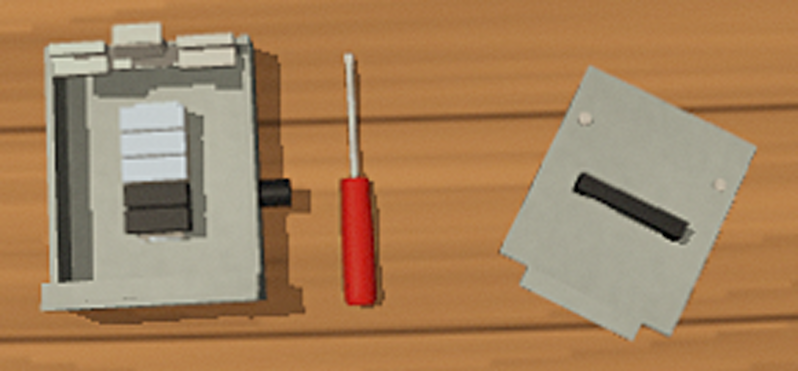

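>>> send_rows --motion "-1 4 -1.1 0 0; -1 8 -2.2 0 0; -1 12 -3.3 0 0; -1 16 -4.4 0 0; -1 20 -5.5 0 0"

```text
clock: 1.2
eef_pos: [0.3566, -0.3332, 0.2061]
tool_rot: [0.981, 0.195, 0.0, 0.0]
ft_force: [-0.1, -1.2, -0.5]
grip_width: 0.0855
grasp_force: 0.0
```

>>> send_rows --motion "-1 4 -1 0 -0.13; -1 8 -2 0 -0.27; -1 12 -3 0 -0.4; -1 16 -4.1 0 -0.54; -1 18.7 -5.1 0 -0.678"

```text
clock: 1.7
eef_pos: [0.5106, -0.2136, 0.2057]
tool_rot: [0.858, 0.514, 0.0, 0.0]
ft_force: [0.3, 0.0, -0.8]
grip_width: 0.0852
grasp_force: 0.0
```

```bash
cat > cov.py <<'E'
from h import *
np.set_printoptions(precision=4,suppress=True)
o=bot.get_obs(); im=snap('wrist','w1'); print(o['clock'],o['eef_pos'],R.from_quat(o['tool_rot']).as_matrix().round(4).tolist(),o['joint_pos'])
print(boxes_of('wrist','cover')[:1],boxes_of('wrist','cover_grip')[:1])
E
python3 cov.py
```

```text
1.7 [ 0.5106 -0.2136  0.2057] [[0.4719, 0.8816, 0.0007], [0.8816, -0.4719, 0.0001], [0.0004, 0.0005, -1.0]] [-0.3964  0.3471  0.1506  1.3738  0.0004  1.6659]
[{'rect': [287.8, 168.3, 160.7, 126.3], 'conf': 0.75}] [{'rect': [288.6, 167.3, 159.3, 121.1], 'conf': 0.85}]
```

View pics/w1.png

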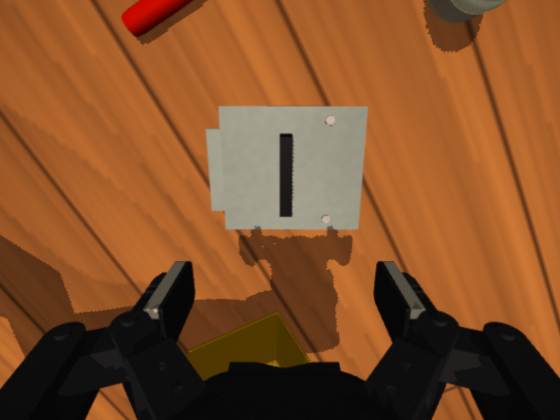

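```bash
python3 - <<'E'
from h import *
np.set_printoptions(precision=4,suppress=True)
im=cv2.imread('pics/w1.png'); o=bot.get_obs()
g=im[115:228,235:360].max(2)<60
n,l,s,c=cv2.connectedComponentsWithStats(g.astype(np.uint8)); k=1+np.argmax(s[1:,4]); print(s[k])
r=cv2.minAreaRect(np.argwhere(l==k)[:,::-1].astype(np.float32)); bp=cv2.boxPoints(r)+[235,115]; print(r,bp)
W=np.array([pix2world('wrist',p,.038,o)[:2] for p in bp]);print(W.mean(0),W)
P=np.array([pix2world('wrist',p,.005,o)[:2] for p in [(219,106),(368,107),(359,229),(226,230)]])
x=(P[1]+P[2]-P[0]-P[3]);y=P[0]+P[1]-P[2]-P[3]
print('plate',P, 'cen',P.mean(0)-.008*x/np.hypot(*x),np.hypot(*x)/2,np.hypot(*y)/2,np.arctan2(x[1],x[0]),np.arctan2(-y[0],y[1]))
Rm=R.from_quat(o['tool_rot']).as_matrix(); print('tool y yaw',np.arctan2(Rm[1,1],Rm[0,1]))
for c in [W.mean(0),P.mean(0)-.008*x/np.hypot(*x)]: print((np.r_[c,.032]-o['eef_pos'])@Rm*100)
E
```

```text
[ 45  19  13  82 985]
((51.0, 59.5), (81.0, 12.0), 90.0) [[280. 134.]
 [292. 134.]
 [292. 215.]
 [280. 215.]]
[ 0.5115 -0.2181] [[ 0.5274 -0.1752]
 [ 0.5385 -0.1811]
 [ 0.496  -0.2612]
 [ 0.484  -0.2547]]
plate [[ 0.4801 -0.1185]
 [ 0.6264 -0.1989]
 [ 0.5565 -0.33  ]
 [ 0.4075 -0.2509]] cen [ 0.5106 -0.2208] 0.16784110664360452 0.1497864936291608 -0.4950112639632884 -0.49575448904277764
tool y yaw -0.49654803761154603
[-0.2594  0.37   17.346 ]
[-0.5422  0.4238 17.346 ]
```

>>> send_rows --motion "-1 -0.4 0.4 4 0; -1 -0.4 0.4 8 0; -1 -0.4 0.4 12 0; -1 -0.4 0.4 15.5 0; -0.5 -0.4 0.4 17.35 0"

```text
clock: 2.35
eef_pos: [0.5067, -0.2209, 0.0292]
tool_rot: [0.861, 0.509, -0.002, -0.002]
ft_force: [-0.7, 0.3, -0.2]
grip_width: 0.0734
grasp_force: 0.0
```

>>> send_rows --motion "0 0 0 0 0; 0.5 0 0 0 0; 1 0 0 0 0; 1 0 0 0 0; 1 0 0 0 0"

```text
clock: 2.85
eef_pos: [0.511, -0.2213, 0.0338]
tool_rot: [0.86, 0.511, 0.001, 0.001]
ft_force: [-0.1, -0.6, -0.1]
grip_width: 0.0001
grasp_force: 0.0
```

>>> send_rows --motion "1 0 0 0 0; 1 0 0 0 0; 1 0 0 0 0; 1 0 0 -1 0; 1 0 0 -2 0"

```text
clock: 3.35
eef_pos: [0.51, -0.2206, 0.0529]
tool_rot: [0.86, 0.511, -0.0, -0.0]
ft_force: [0.7, -0.3, -0.6]
grip_width: -0.0002
grasp_force: 0.0
```

>>> send_rows --motion "-1 0 0 -3 0; -1 0 0 -6 0; -1 0 0 -9 0; -1 0 0 -9 0; -1 0 0 -9 0"

```text
clock: 3.85
eef_pos: [0.511, -0.2211, 0.1441]
tool_rot: [0.86, 0.511, 0.001, 0.001]
ft_force: [-0.2, 0.3, -1.1]
grip_width: 0.0719
grasp_force: 0.0
```

```bash
cat > hd.py <<'E'
from h import *
np.set_printoptions(precision=4,suppress=True)
o=bot.get_obs(); im=snap('wrist','w2'); d=boxes_of('wrist','cover_grip')[:1]; print(o['clock'],o['eef_pos'],d)
u,v,w,h=[int(a) for a in d[0]['rect']]; u0,v0=u-w//2+8,v-h//2+8
g=im[v0:v+h//2-8,u0:u+w//2-8].max(2)<60
n,l,s,c=cv2.connectedComponentsWithStats(g.astype(np.uint8)); k=1+np.argmax(s[1:,4]); print(s[k])
r=cv2.minAreaRect(np.argwhere(l==k)[:,::-1].astype(np.float32)); bp=cv2.boxPoints(r)+[u0,v0]
W=np.array([pix2world('wrist',p,.038,o)[:2] for p in bp]);c=W.mean(0);print(c,W)
Rm=R.from_quat(o['tool_rot']).as_matrix();print('tool shift cm to grip',(np.r_[c,.03]-o['eef_pos'])@Rm*100)
E
python3 hd.py
```

```text
3.85 [ 0.511  -0.2211  0.1441] [{'rect': [282.6, 172.7, 188.2, 143.8], 'conf': 0.82}]
[  78   25   15  100 1436]
[ 0.512  -0.2176] [[ 0.5289 -0.1742]
 [ 0.5394 -0.18  ]
 [ 0.4956 -0.2612]
 [ 0.484  -0.2548]]
tool shift cm to grip [ 0.3586 -0.123  11.4056]
```

View pics/w2.png

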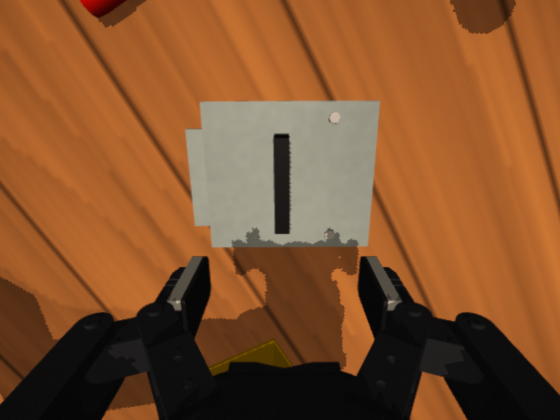

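>>> send_rows --motion "-1 0.2 -0.1 4 0; -0.5 0.2 -0.1 8 0; 0 0.2 -0.1 11 0; 0 0.2 -0.1 11.9 0; 0 0.2 -0.1 11.9 0"

```text
clock: 4.45
eef_pos: [0.5082, -0.2177, 0.0212]
tool_rot: [0.86, 0.511, -0.002, -0.002]
ft_force: [1.4, 0.1, 0.3]
grip_width: 0.0425
grasp_force: 0.0
```

>>> send_rows --motion "0.4 0 0 0 0; 1 0 0 0 0; 1 0 0 0 0; 1 0 0 0 0; 1 0 0 0 0"

```text
clock: 4.95
eef_pos: [0.5107, -0.2187, 0.0241]
tool_rot: [0.86, 0.511, 0.0, 0.001]
ft_force: [0.0, -0.7, 1.0]
grip_width: -0.0
grasp_force: 0.0
```

```bash
python3 - <<'E'
from h import *
a=snap('wrist','w3'); b=snap('scene','s3')
o=bot.get_obs(); p=world2pix('scene',o['eef_pos'])[0]; print(p)
u,v=[int(x) for x in p]; c=b[max(0,v-90):v+90,max(0,u-120):u+120]
c=cv2.resize(c,None,fx=1.67,fy=1.67)
out=np.zeros((600,800,3),np.uint8); out[:300,:400]=cv2.resize(a,(400,300)); out[:min(300,c.shape[0]),400:400+min(400,c.shape[1])]=c[:300,:400]
z=cv2.resize(a[130:330,180:400],None,fx=1.5,fy=1.5); out[300:600,:330]=z
cv2.imwrite('pics/m3.png',out[:,:,::-1]); print(o['grip_width'],o['ft_force'],o['eef_pos'])
E
```

```text
[183.81680141 290.83792318]
-4.771688906437282e-05 [ 0.40134126  0.43658327 -0.5202193 ] [ 0.51038611 -0.21859446  0.02374114]
```

View pics/m3.png

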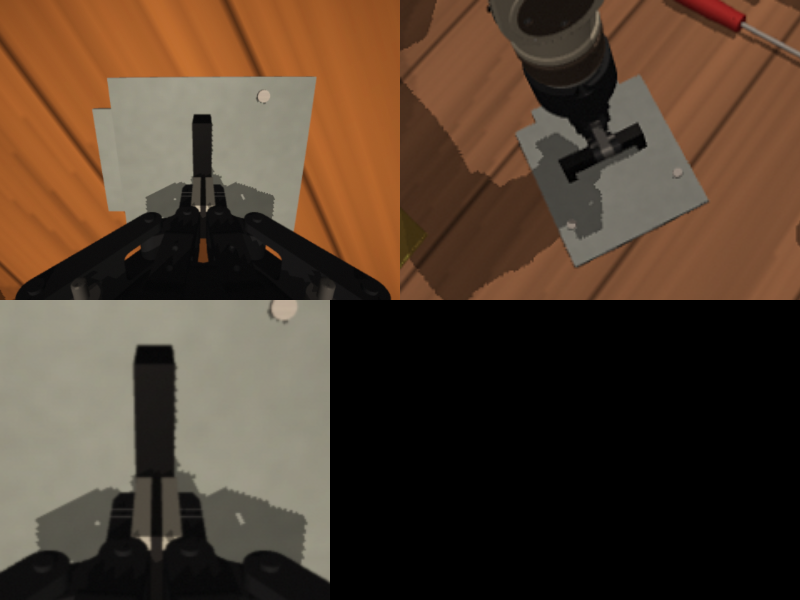

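```bash
python3 - <<'E'
from h import *
np.set_printoptions(precision=4,suppress=True)
o=bot.get_obs(); Rm=R.from_quat(o['tool_rot']).as_matrix()
for dz in [0,.01,.02,.03,.04]:
    P=np.array([o['eef_pos']+Rm@np.array([dx,0,-dz]) for dx in (0.011,0)]); print(dz,world2pix('wrist',P,o).round(1).tolist(),world2pix('scene',P[1]).round(1))
c=np.array([.5115,-.219]);y=np.array([.476,.8796])
for z in (.02,.038): print(z,world2pix('wrist',np.array([[*(c+y*s),z] for s in (.045,-.045)]),o).round(1).tolist())
E
```

```text
0 [[281.5, 223.8], [281.5, 241.3]] [[183.8 290.8]]
0.01 [[281.3, 230.9], [281.4, 249.1]] [[182.9 288.5]]
0.02 [[281.2, 238.9], [281.2, 257.9]] [[182. 286.]]
0.03 [[281.0, 247.8], [281.1, 267.8]] [[181.  283.6]]
0.04 [[280.8, 257.8], [280.9, 278.9]] [[180.  281.1]]
0.02 [[283.3, 163.8], [283.7, 302.0]]
0.038 [[283.2, 171.2], [283.7, 320.9]]
```

```bash
python3 - <<'E'
import cv2, numpy as np
a=cv2.imread('pics/w3.png');b=cv2.imread('pics/s3.png')
o=np.zeros((600,800,3),np.uint8);o[:,:400]=cv2.resize(a[150:300,233:333],(400,600),interpolation=cv2.INTER_CUBIC);o[:,400:]=cv2.resize(b[245:335,155:215],(400,600),interpolation=cv2.INTER_CUBIC)
cv2.imwrite('pics/m4.png',o)
E
```

```text
(no output)
```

View pics/m4.png

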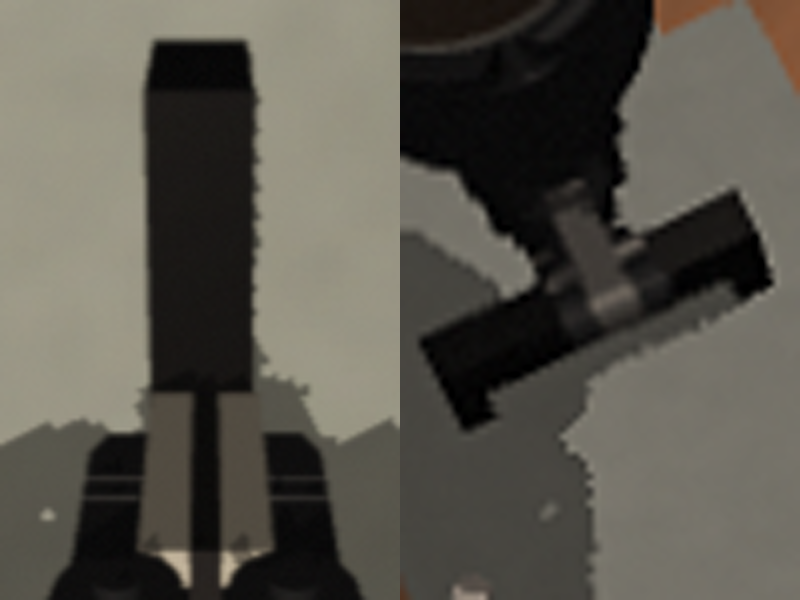

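>>> send_rows --motion "0 0 0 0 0; 0 0 0 0 0; 0 0 0 0 0; 0 0 0 0.7 0; 0 0 0 1.4 0"

```text
clock: 5.55
eef_pos: [0.5103, -0.2186, 0.009]
tool_rot: [0.86, 0.511, 0.0, 0.0]
ft_force: [0.3, -0.1, 0.2]
grip_width: 0.0428
grasp_force: 0.0
```

>>> send_rows --motion "0 0 0 0 0; 1 0 0 0 0; 1 0 0 0 0; 1 0 0 0 0; 1 0 0 0 0"

```text
clock: 6.05
eef_pos: [0.5102, -0.2185, 0.0096]
tool_rot: [0.86, 0.511, 0.0, 0.0]
ft_force: [-0.8, -0.2, 1.9]
grip_width: 0.0107
grasp_force: 58.6
```

>>> send_rows --motion "1 0 0 -0.5 0; 1 0 0 -1 0; 1 0 0 -2 0; 1 0 0 -3 0; 1 0 0 -4 0"

```text
clock: 6.55
eef_pos: [0.5104, -0.2186, 0.0505]
tool_rot: [0.86, 0.511, 0.0, 0.0]
ft_force: [-0.1, -0.5, -5.1]
grip_width: 0.0108
grasp_force: 58.7
```

>>> send_rows --motion "1 0 0 -3 0; 1 0 0 -6 0; 1 0 0 -9 0; 1 0 0 -11 0; 1 0 0 -11 0"

```text
clock: 7.05
eef_pos: [0.5128, -0.2197, 0.164]
tool_rot: [0.86, 0.511, 0.003, 0.004]
ft_force: [0.3, -1.0, -4.7]
grip_width: 0.011
grasp_force: 59.1
```

```bash
python3 - <<'E'
from h import *
o=bot.get_obs(); print(o['clock'],o['eef_pos'],o['tool_rot'],o['ft_force'],o['ft_torque'],o['grip_width'],o['grasp_force'])
a=snap('wrist','w5');b=snap('scene','s5')
u,v=[int(x) for x in world2pix('scene',o['eef_pos'])[0]]
O=np.zeros((600,800,3),np.uint8);O[:,:400]=cv2.resize(a[100:340,200:360],(400,600),interpolation=cv2.INTER_CUBIC);v0,u0=max(0,v-90),max(0,u-60);O[:,400:]=cv2.resize(b[v0:v0+180,u0:u0+120],(400,600),interpolation=cv2.INTER_CUBIC)
cv2.imwrite('pics/m5.png',O[:,:,::-1]);print(u0,v0)
E
```

```text
7.05 [ 0.51282555 -0.21966552  0.1639925 ] [0.85980164 0.51060921 0.00258888 0.00356011] [ 0.34541556 -1.01199846 -4.6538475 ] [-0.067855   -0.08660952 -0.02603621] 0.011029656008072972 59.062380194664
109 164
```

View pics/m5.png

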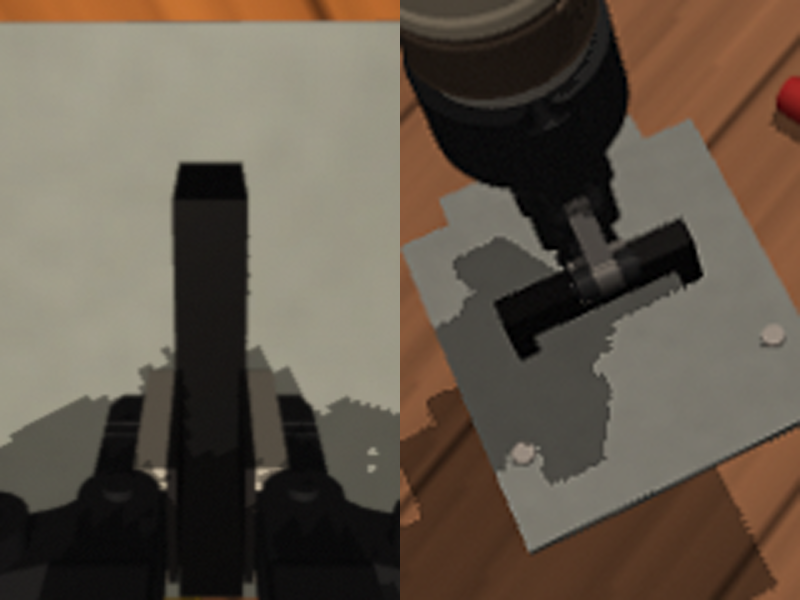

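```bash
cat > boxfit.py <<'E'
from h import *
from scipy.optimize import differential_evolution as DE
np.set_printoptions(precision=4,suppress=True)
def seg(a,b,n=60): return np.linspace(a,b,n)/1000.
S={'top':[((-102,-80,94),(-102,80,94)),((-102,-80,94),(-84,-80,88)),((-82,-56,88),(-82,56,88)),((-80,80,58),(100,80,58)),((-80,-80,58),(100,-80,58)),((-80,-76,58),(70,-76,58))],
   'scene':[((-102,-80,94),(-102,80,94)),((-82,-56,88),(-82,56,88)),((-80,-80,58),(100,-80,58)),((102,-80,0),(102,80,0)),((-102,-80,0),(102,-80,0)),((102,-80,0),(102,-80,58))]}
DT={}
for c,f in (('top','top0'),('scene','scene0')):
    g=cv2.GaussianBlur(cv2.imread(f'pics/{f}.png'),(0,0),.8); e=np.max([cv2.Canny(g[:,:,i],40,100) for i in range(3)],0)
    DT[c]=cv2.distanceTransform(255-e,cv2.DIST_L2,5)
def cost(p,cams=('top','scene'),per=False):
    x,y,t=p; Rz=np.array([[np.cos(t),-np.sin(t),0],[np.sin(t),np.cos(t),0],[0,0,1]]); r=[]
    for c in cams:
        for a,b in S[c]:
            q=world2pix(c,seg(np.array(a,float),np.array(b,float))@Rz.T+[x,y,0]).astype(np.float32)
            d=cv2.remap(DT[c],q[:,0].copy(),q[:,1].copy(),cv2.INTER_LINEAR,borderValue=9).ravel()
            r.append(np.minimum(d,4).mean())
    return np.array(r) if per else np.mean(r)
for cams in (('top',),('scene',),('top','scene')):
    s=DE(cost,[(.52,.565),(.125,.17),(-.1,.15)],args=(cams,),seed=1,popsize=20,maxiter=60); print(cams,s.x,s.fun,cost(s.x,cams,True))
E
python3 boxfit.py
```

```text
Traceback (most recent call last):
  File "boxfit.py", line 20, in <module>
    s=DE(cost,[(.52,.565),(.125,.17),(-.1,.15)],args=(cams,),seed=1,popsize=20,maxiter=60); print(cams,s.x,s.fun,cost(s.x,cams,True))
  File "boxfit.py", line 15, in cost
    q=world2pix(c,seg(np.array(a,float),np.array(b,float))@Rz.T+[x,y,0]).astype(np.float32)
      ~~~~~~~~~^^^^^^^^^^^^^^^^^^^^^^^^^^^^^^^^^^^^^^^^^^^^^^^^^^^^^^^^^
  File "h.py", line 18, in world2pix
    m,f,T=model(cam,obs); q=(np.atleast_2d(P)-T[:3,3])@T[:3,:3]
          ~~~~~^^^^^^^^^
  File "h.py", line 5, in model
    m=vision.camera_model(cam); f=210/np.tan(np.radians(m['fov_y'])/2)
ValueError: time passes only in moves, steps and waits
```

Too many model calls; cache the camera models.

```bash
sed -i 's/^def model/_M={}\ndef cm(c):\n    if c not in _M: _M[c]=vision.camera_model(c)\n    return _M[c]\ndef model/; s/m=vision.camera_model(cam);/m=cm(cam);/' h.py; python3 boxfit.py
```

```text
('top',) [0.5253 0.1469 0.0122] 0.6107714772224426 [0.3706 1.5349 0.1886 0.6425 0.502  0.4261]
('scene',) [0.5453 0.1516 0.0376] 0.4857073724269867 [0.1507 0.1326 0.1777 0.1146 0.383  1.9556]
('top', 'scene') [0.5454 0.1519 0.0293] 0.7406334280967712 [0.1148 0.1373 3.3897 0.2903 0.1962 1.7177 0.1506 0.1357 0.2028 0.0756
 0.3577 2.1193]
```

>>> send_rows --motion "1 1.5 -1.8 0 0; 1 4 -4.8 0 0; 1 7 -8.4 0 0; 1 10 -12 0 0; 1 12.6 -15 0 0"

```text
clock: 7.65
eef_pos: [0.4358, -0.0342, 0.1574]
tool_rot: [0.86, 0.511, -0.002, -0.002]
ft_force: [0.8, 0.4, -5.0]
grip_width: 0.011
grasp_force: 59.2
```

>>> send_rows --motion "1 3.5 -4.2 0 -0.1; 1 7 -8.4 0 -0.23; 1 10 -12 0 -0.36; 1 12 -14.3 0 -0.47; 1 12.6 -15.1 0 -0.53"

```text
clock: 8.15
eef_pos: [0.3636, 0.1493, 0.1578]
tool_rot: [0.693, 0.721, -0.001, -0.001]
ft_force: [1.2, -2.0, -4.3]
grip_width: 0.0108
grasp_force: 59.2
```

>>> send_rows --motion "1 0 0 0 0; 1 0 0 0 0"

```text
clock: 8.35
eef_pos: [0.3657, 0.1462, 0.1584]
tool_rot: [0.696, 0.718, -0.001, -0.0]
ft_force: [-0.2, 0.2, -5.3]
grip_width: 0.0108
grasp_force: 59.2
```

```bash
cat > st.py <<'E'
from h import *
np.set_printoptions(precision=4,suppress=True)
o=bot.get_obs();Rm=R.from_quat(o['tool_rot']).as_matrix();t=.033;B=np.array([.545,.152])
d=o['eef_pos'][:2]-B;c,s=np.cos(t),np.sin(t)
print('t',o['clock'],'eef',o['eef_pos'],'inbox mm',np.array([c*d[0]+s*d[1],-s*d[0]+c*d[1]])*1e3,'yaw',np.arctan2(Rm[1,1],Rm[0,1]),'F',o['ft_force'],'T',o['ft_torque'],'w',o['grip_width'],o['grasp_force'],'tilt',Rm[:,2])
E
python3 st.py
```

```text
t 8.35 eef [0.3657 0.1462 0.1584] inbox mm [-179.3999    0.1131] yaw 0.030269751139756905 F [-0.1806  0.2112 -5.2639] T [-0.0057  0.0144  0.0314] w 0.010786043956141442 59.203274846076965 tilt [-0.002  -0.0015 -1.    ]
```

>>> send_rows --motion "1 0 0 1.5 0; 1 0 0 3 0; 1 0 0 4.2 0; 1 0 0 5 0; 1 0 0 5.2 0"

```text
clock: 8.85
eef_pos: [0.366, 0.1455, 0.1063]
tool_rot: [0.697, 0.717, -0.001, -0.0]
ft_force: [0.4, -0.0, -5.4]
grip_width: 0.011
grasp_force: 59.2
```

>>> send_rows --motion "1 0 0 0.1 0; 1 0 0 0.2 0; 1 0 0 0.3 0; 1 0 0 0.5 0; 1 0 0 0.7 0"

```text
clock: 9.35
eef_pos: [0.3664, 0.1469, 0.1007]
tool_rot: [0.696, 0.718, 0.0, -0.0]
ft_force: [-3.0, -0.7, -1.1]
grip_width: 0.011
grasp_force: 59.8
```

>>> send_rows --motion "1 0 0 0.1 0; 1 0 0 0.2 0; 1 0 0 0.3 0; 1 0 0 0.4 0; 1 0 0 0.6 0"

```text
clock: 9.85
eef_pos: [0.365, 0.1468, 0.0947]
tool_rot: [0.696, 0.718, -0.001, -0.001]
ft_force: [-9.9, 0.3, 5.5]
grip_width: 0.0106
grasp_force: 60.9
```

```bash
python3 st.py
```

```text
t 9.85 eef [0.365  0.1468 0.0947] inbox mm [-180.023     0.7614] yaw 0.03147225903764861 F [-9.8736  0.3363  5.4633] T [-0.0476  1.3297 -0.027 ] w 0.010581125759100137 60.85154511965811 tilt [-0.0024  0.0004 -1.    ]
```

```bash
cat > tilt.py <<'E'
from h import *
from scipy.optimize import differential_evolution as DE
import sys
np.set_printoptions(precision=4,suppress=True)
E=[((-76,75,5),(92,75,5)),((92,75,5),(92,-20,5)),((-76,75,5),(-76,52,5)),((-92,50,5),(-76,50,5)),((-92,50,5),(-92,-10,5)),((-7,45,38),(7,45,38)),((-7,45,38),(-7,15,38)),((7,45,38),(7,15,38))]
E=[np.linspace(a,b,50)/1000. for a,b in E]
hz=float(sys.argv[2]) if len(sys.argv)>2 else .0096
def fit(file,o):
    g=cv2.GaussianBlur(cv2.imread(f'pics/{file}.png'),(0,0),.8); e=np.max([cv2.Canny(g[:,:,i],30,80) for i in range(3)],0)
    D=cv2.distanceTransform(255-e,cv2.DIST_L2,5); Rm=R.from_quat(o['tool_rot']).as_matrix()
    def cost(p,per=False):
        th,dx,dy,dz,ps=p; A=R.from_euler('ZY',[ps,-th]).as_matrix(); r=[]
        for q in E:
            w=(q-[0,0,.029])@A.T+[dx,dy,.029-hz+dz]   # cover frame axes: x=tool y, y=tool x, z=-tool z
            P=o['eef_pos']+np.stack([w[:,1],w[:,0],-w[:,2]],1)@Rm.T
            s=world2pix('wrist',P,o).astype(np.float32)
            ins=(s[:,0]>1)&(s[:,0]<558)&(s[:,1]>1)&(s[:,1]<418)
            d=cv2.remap(D,s[:,0].copy(),s[:,1].copy(),cv2.INTER_LINEAR).ravel()
            if ins.sum()>5: r.append(np.minimum(d[ins],5).mean())
        return r if per else np.mean(r)
    s=DE(cost,[(-.15,.55),(-.012,.012),(-.01,.01),(-.02,.02),(-.06,.06)],seed=2,popsize=20,maxiter=80)
    print('tilt,dx,dy,dz,yaw',s.x,s.fun,np.array(cost(s.x,True)))
if __name__=='__main__':
    o=bot.get_obs(); snap('wrist',sys.argv[1]); fit(sys.argv[1],o)
E
python3 tilt.py w6
```

```text
tilt,dx,dy,dz,yaw [ 0.1783  0.0023 -0.0005  0.0121 -0.0009] 1.3017842769622803 [0.3182 4.3513 0.3125 0.2418 0.3077 4.2283 0.4288 0.2257]
```

View pics/w6.png

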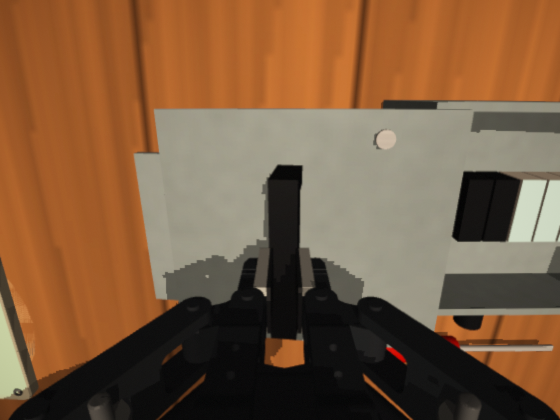

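```bash
cat > pts.py <<'E'
from h import *
from scipy.optimize import least_squares as LS
np.set_printoptions(precision=4,suppress=True)
def solve(o,obj,px,hz=.0096):
    obj=np.array(obj)/1000.; px=np.array(px,float); Rm=R.from_quat(o['tool_rot']).as_matrix()
    def f(p):
        th,dx,dy,dz,ps=p; A=R.from_euler('ZY',[ps,-th]).as_matrix()
        w=(obj-[0,0,.029])@A.T+[dx,dy,.029-hz+dz]
        return (world2pix('wrist',o['eef_pos']+np.stack([w[:,1],w[:,0],-w[:,2]],1)@Rm.T,o)-px).ravel()
    s=LS(f,[.1,0,0,0,0],loss='soft_l1'); print('tilt,dx,dy,dz,yaw',s.x); print(s.fun.reshape(-1,2).round(1).tolist())
E
python3 - <<'E'
from pts import *
solve(bot.get_obs(),[(-76,75,5),(92,75,5),(-92,50,5),(-92,-50,5)],[(156,110),(472,110),(136,154),(155,299)])
E
```

```text
tilt,dx,dy,dz,yaw [ 0.0927  0.0034 -0.0017 -0.0025  0.0026]
[[-0.1, -0.4], [-0.0, 0.4], [-0.8, -0.1], [2.4, 0.0]]
```

>>> send_rows --motion "1 0 -0.3 0.1 0; 1 0 -0.4 0.2 0; 1 0 -0.5 0.3 0; 1 0 -0.6 0.4 0; 1 0 -0.6 0.5 0"

```text
clock: 10.4
eef_pos: [0.361, 0.1468, 0.0894]
tool_rot: [0.696, 0.718, 0.001, 0.0]
ft_force: [1.6, 0.9, -1.0]
grip_width: 0.0106
grasp_force: 60.6
```

```bash
python3 st.py
```

```text
t 10.4 eef [0.361  0.1468 0.0894] inbox mm [-184.0222    0.9148] yaw 0.030944346578738176 F [ 1.5783  0.9149 -1.0407] T [ 0.1048 -0.5888  0.0449] w 0.01060444332307499 60.61854236293584 tilt [ 0.001   0.0006 -1.    ]
```

>>> send_rows --motion "1 0 -0.1 0.2 0; 1 0 -0.2 0.4 0; 1 0 -0.3 0.6 0; 1 0 -0.4 0.8 0; 1 0 -0.4 1 0"

```text
clock: 10.9
eef_pos: [0.3551, 0.1462, 0.0788]
tool_rot: [0.696, 0.718, -0.001, -0.001]
ft_force: [-0.3, -0.5, -0.1]
grip_width: 0.0001
grasp_force: 0.0
```

>>> send_rows --motion "1 0 -0.1 0.2 0; 1 0 -0.2 0.4 0; 1 0 -0.2 0.6 0; 1 0 -0.3 0.8 0; 1 0 -0.3 0.8 0"

```text
clock: 11.4
eef_pos: [0.353, 0.1462, 0.0711]
tool_rot: [0.696, 0.718, -0.0, -0.0]
ft_force: [0.6, -0.5, 0.5]
grip_width: -0.0002
grasp_force: 0.0
```

>>> send_rows --motion "1 0 0 -1 0; 1 0 0 -2.5 0; 1 0 0 -4.5 0; 1 0 0 -6.5 0; 1 0 0 -6.5 0"

```text
clock: 11.9
eef_pos: [0.3559, 0.1474, 0.1396]
tool_rot: [0.696, 0.718, 0.003, 0.001]
ft_force: [0.4, 0.5, 0.5]
grip_width: 0.0
grasp_force: 0.0
```

```bash
python3 st.py; python3 tilt.py w7
```

```text
t 11.9 eef [0.3559 0.1474 0.1396] inbox mm [-189.1232    1.6001] yaw 0.030994623480618034 F [0.4148 0.4819 0.5031] T [-0.0392 -0.0502  0.0359] w 4.362244353971975e-05 0.0 tilt [ 0.0061  0.0025 -1.    ]
tilt,dx,dy,dz,yaw [ 0.5075 -0.0018  0.0062  0.0052 -0.0366] 2.0088305473327637 [3.314  2.2027 1.6191 0.344  0.3397 2.9425 4.6487 0.66  ]
```

```bash
python3 - <<'E'
from h import *
a=cv2.imread('pics/w7.png')[:,:,::-1]; b=snap('scene','s7'); t=snap('top','t7')
O=np.zeros((600,800,3),np.uint8);O[:300,:400]=cv2.resize(a,(400,300));O[:300,400:]=cv2.resize(b[0:240,100:420],(400,300),interpolation=cv2.INTER_CUBIC)
O[300:,:500]=cv2.resize(t[190:400,130:305],(500,600),interpolation=cv2.INTER_CUBIC)[:300]
O[300:,500:]=cv2.resize(t[294:399,160:265],(300,300))
cv2.imwrite('pics/m7.png',O[:,:,::-1])
E
```

```text
(no output)
```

View pics/m7.png

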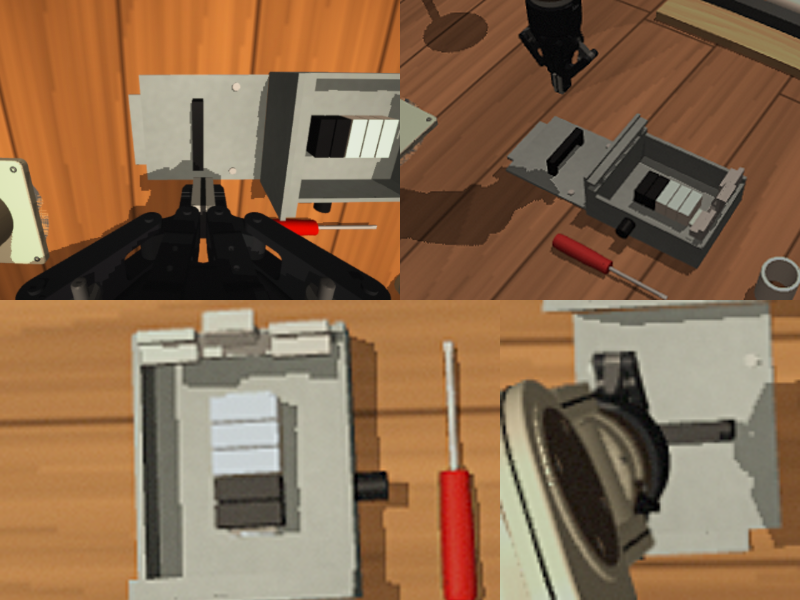

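```bash
python3 - <<'E'
from h import *
np.set_printoptions(precision=4,suppress=True)
o=bot.get_obs(); im=cv2.imread('pics/w7.png')
g=(im[110:236,240:310].max(2)<60).astype(np.uint8)
n,l,s,c=cv2.connectedComponentsWithStats(g); k=1+np.argmax(s[1:,4]); print(s[k])
r=cv2.minAreaRect(np.argwhere(l==k)[:,::-1].astype(np.float32)); bp=cv2.boxPoints(r)+[240,110]; print(bp)
W=np.array([pix2world('wrist',p,.038,o)[:2] for p in bp]);print(W,W.mean(0))
e=[pix2world('wrist',p,.005,o)[:2] for p in [(194.6,105),(180,133)]]; print(e)
Rm=R.from_quat(o['tool_rot']).as_matrix();print((np.r_[W.mean(0),.03]-o['eef_pos'])@Rm*100, o['joint_pos'])
E
python3 st.py
```

```text
[  29   28   15   98 1413]
[[269. 138.]
 [283. 138.]
 [283. 235.]
 [269. 235.]]
[[0.3405 0.1926]
 [0.3522 0.1929]
 [0.3549 0.1046]
 [0.342  0.1042]] [0.3474 0.1486]
[array([0.271 , 0.2161]), array([0.2559, 0.1905])]
[ 0.2479 -0.592  10.63  ] [ 0.3925  0.0571 -0.4029  1.1107 -0.      1.9323]
t 12.05 eef [0.3534 0.1463 0.1363] inbox mm [-191.692     0.6204] yaw 0.03097361638459301 F [-0.9004 -0.5397  0.4397] T [-0.0309  0.045  -0.0291] w -0.0001527633166417058 0.0 tilt [ 0.0001  0.     -1.    ]
```

>>> send_rows --motion "-1 0.15 -0.5 0 0; -1 0.15 -0.5 2 0; -0.5 0.15 -0.5 5 0; -0.5 0.15 -0.5 8.5 0; -0.5 0.15 -0.5 11.5 0"

```text
clock: 12.55
eef_pos: [0.347, 0.1473, 0.0195]
tool_rot: [0.696, 0.718, -0.001, -0.0]
ft_force: [-0.1, 0.1, 0.1]
grip_width: 0.0643
grasp_force: 0.0
```

>>> send_rows --motion "-0.2 0 0 0.7 0; -0.2 0 0 1.1 0; -0.2 0 0 1.4 0; -0.2 0 0 1.7 0; -0.2 0 0 2 0"

```text
clock: 13.05
eef_pos: [0.3496, 0.1482, 0.0022]
tool_rot: [0.696, 0.718, 0.001, 0.0]
ft_force: [0.3, -0.5, 0.9]
grip_width: 0.0516
grasp_force: 0.0
```

>>> send_rows --motion "0.5 0 0 0 0; 1 0 0 0 0; 1 0 0 0 0; 1 0 0 0 0; 1 0 0 0 0"

```text
clock: 13.55
eef_pos: [0.3493, 0.1479, 0.0021]
tool_rot: [0.696, 0.718, 0.001, 0.0]
ft_force: [-0.7, -1.2, 5.9]
grip_width: 0.0121
grasp_force: 59.7
```

```bash
python3 st.py
```

```text
t 13.55 eef [0.3493 0.1479 0.0021] inbox mm [-195.7779    2.3627] yaw 0.030952628106379436 F [-0.7117 -1.2175  5.888 ] T [-0.1867  0.0905  0.0651] w 0.012105878653116981 59.69463050365448 tilt [ 0.0016  0.0004 -1.    ]
```

>>> send_rows --motion "1 0 -0.3 -0.3 0; 1 0 -0.8 -1 0; 1 0 -0.8 -3 0; 1 0 -0.8 -5 0; 1 0 -0.8 -7 0"

```text
clock: 14.05
eef_pos: [0.3388, 0.147, 0.0717]
tool_rot: [0.696, 0.718, -0.001, -0.001]
ft_force: [0.4, -0.4, -5.3]
grip_width: 0.0119
grasp_force: 59.1
```

>>> send_rows --motion "1 0 0 -2 0; 1 0 0 -4 0; 1 0 1 -4.4 0; 1 0 2 -4.4 0; 1 0 2.4 -4.4 0"

```text
clock: 14.55
eef_pos: [0.3653, 0.1481, 0.1146]
tool_rot: [0.696, 0.718, -0.0, -0.0]
ft_force: [-0.4, 0.4, -5.4]
grip_width: 0.0123
grasp_force: 59.1
```

>>> send_rows --motion "1 0 0 0.4 0; 1 0 0 0.8 0; 1 0 0 1.1 0; 1 0 0 1.3 0; 1 0 0 1.3 0"

```text
clock: 15.05
eef_pos: [0.3639, 0.148, 0.1018]
tool_rot: [0.696, 0.718, -0.001, -0.0]
ft_force: [-0.3, 0.5, -4.8]
grip_width: 0.0124
grasp_force: 59.1
```

```bash
python3 st.py; python3 tilt.py w8 .0021
```

```text
t 15.05 eef [0.3639 0.148  0.1018] inbox mm [-181.1651    2.0173] yaw 0.03113747845157247 F [-0.3382  0.4835 -4.832 ] T [-0.0566  0.0097 -0.0132] w 0.012392450549011284 59.10202503204346 tilt [-0.0012 -0.0004 -1.    ]
tilt,dx,dy,dz,yaw [-0.0005  0.001  -0.0026 -0.0002  0.002 ] 0.998347282409668 [0.4593 2.2147 0.2312 0.0297 0.2669 4.1326 0.2741 0.3784]
```

>>> send_rows --motion "1 0 0 0.3 0; 1 0 0 0.5 0; 1 0 -0.1 0.7 0; 1 0 -0.1 0.9 0; 1 0 -0.2 1.1 0"

```text
clock: 15.6
eef_pos: [0.3628, 0.1483, 0.0922]
tool_rot: [0.696, 0.718, 0.001, 0.0]
ft_force: [-4.4, -1.7, 6.1]
grip_width: 0.0117
grasp_force: 61.3
```

```bash
python3 st.py
```

```text
t 15.6 eef [0.3628 0.1483 0.0922] inbox mm [-182.2436    2.2725] yaw 0.031034647204636803 F [-4.3829 -1.678   6.1351] T [-0.2262  0.137  -0.003 ] w 0.011736310050947317 61.32488370873034 tilt [ 0.0012  0.0003 -1.    ]
```

>>> send_rows --motion "1 0 -0.1 0.1 0; 1 0 -0.2 0.2 0; 1 0 -0.3 0.3 0; 1 0 -0.3 0.4 0; 1 0 -0.4 0.5 0"

```text
clock: 16.1
eef_pos: [0.3615, 0.1483, 0.0883]
tool_rot: [0.696, 0.718, 0.003, 0.002]
ft_force: [-0.1, -2.7, 7.1]
grip_width: 0.0116
grasp_force: 63.5
```

```bash
python3 st.py; python3 tilt.py w9 .0021
```

```text
t 16.1 eef [0.3615 0.1483 0.0883] inbox mm [-183.4808    2.3486] yaw 0.030565716302090488 F [-0.0992 -2.7011  7.1413] T [-0.4622 -0.9528 -0.013 ] w 0.01155318485845024 63.45651319512399 tilt [ 0.0071  0.0003 -1.    ]
tilt,dx,dy,dz,yaw [ 0.0916  0.0016 -0.0027  0.0003  0.0004] 1.0920257568359375 [0.1642 2.1248 0.1521 0.0381 0.2865 4.3896 0.9096 0.6713]
```

>>> send_rows --motion "1 0 -0.1 0.1 0; 1 0 -0.1 0.2 0; 1 0 -0.2 0.3 0; 1 0 -0.2 0.4 0; 1 0 -0.2 0.5 0"

```text
clock: 16.65
eef_pos: [0.3602, 0.1484, 0.0836]
tool_rot: [0.696, 0.718, 0.003, 0.003]
ft_force: [-1.0, -2.4, 7.5]
grip_width: 0.0122
grasp_force: 69.1
```

```bash
python3 st.py; python3 tilt.py w10 .0021
```

```text
t 16.65 eef [0.3602 0.1484 0.0836] inbox mm [-184.8471    2.5153] yaw 0.030421532705470482 F [-0.9819 -2.4356  7.499 ] T [-0.4651 -0.8898 -0.0679] w 0.01218845942071811 69.1269148606807 tilt [ 0.0083  0.0007 -1.    ]
tilt,dx,dy,dz,yaw [ 0.2319  0.0027 -0.0014  0.016  -0.0049] 1.3260396 [0.5001 4.3049 0.3752 0.2147 0.291  4.2209 0.3237 0.3778]
```

>>> send_rows --motion "1 0 -0.1 0.15 0; 1 0 -0.1 0.3 0; 1 0 -0.2 0.4 0; 1 0 -0.2 0.5 0; 1 0 -0.2 0.6 0"

```text
clock: 17.2
eef_pos: [0.3589, 0.1486, 0.0778]
tool_rot: [0.696, 0.718, 0.004, 0.003]
ft_force: [-0.7, -2.5, 8.6]
grip_width: 0.012
grasp_force: 76.2
```

```bash
python3 st.py; python3 tilt.py w11 .0021
```

```text
t 17.2 eef [0.3589 0.1486 0.0778] inbox mm [-186.1136    2.7181] yaw 0.03036041335177407 F [-0.7274 -2.5183  8.5751] T [-0.4002 -1.1321 -0.0668] w 0.012027432306764828 76.20011282153428 tilt [ 0.0097  0.0011 -1.    ]
tilt,dx,dy,dz,yaw [ 0.2254  0.0016 -0.0028 -0.0012 -0.0011] 1.5104163 [0.1787 2.0161 0.1805 0.0485 0.1093 4.3522 0.2576 4.9404]
```

>>> send_rows --motion "1 0 -0.1 0.15 0; 1 0 -0.1 0.3 0; 1 0 -0.2 0.45 0; 1 0 -0.2 0.6 0; 1 0 -0.2 0.6 0"

```text
clock: 17.75
eef_pos: [0.3576, 0.1488, 0.072]
tool_rot: [0.696, 0.718, 0.004, 0.003]
ft_force: [1.4, -0.9, 7.4]
grip_width: 0.012
grasp_force: 81.4
```

```bash
python3 st.py; python3 tilt.py w12 .0021
```

```text
t 17.75 eef [0.3576 0.1488 0.072 ] inbox mm [-187.4143    3.0208] yaw 0.03031402352528392 F [ 1.3904 -0.8617  7.4258] T [-0.2693 -1.3495 -0.0683] w 0.011963420543285289 81.396309658885 tilt [ 0.0109  0.0017 -0.9999]
tilt,dx,dy,dz,yaw [ 0.322   0.0002 -0.0027 -0.0012 -0.0022] 1.5909309 [0.2101 1.9463 0.3408 0.058  0.3764 3.6525 1.1434 5.    ]
```

Tilt is about 0.32 under load. Lift and see what stays.

>>> send_rows --motion "1 0 0 -0.3 0; 1 0 0 -1 0; 1 0 0 -2.5 0; 1 0 0 -4.5 0; 1 0 0 -6 0"

```text
clock: 18.3
eef_pos: [0.351, 0.1475, 0.1295]
tool_rot: [0.696, 0.718, -0.001, -0.001]
ft_force: [0.6, 0.3, -5.5]
grip_width: 0.0123
grasp_force: 61.7
```

>>> send_rows --motion "1 0 0 -1 0; 1 0 0 -1 0; 1 0 0 -1 0"

```text
clock: 18.6
eef_pos: [0.3517, 0.1476, 0.1387]
tool_rot: [0.696, 0.718, -0.001, -0.0]
ft_force: [-0.0, -0.7, -6.3]
grip_width: 0.0119
grasp_force: 61.7
```

```bash
python3 st.py; python3 tilt.py w13 .0021
```

```text
t 18.6 eef [0.3517 0.1476 0.1387] inbox mm [-193.3327    1.9869] yaw 0.031054630933536782 F [-0.0186 -0.7135 -6.2591] T [-0.0213  0.047   0.0091] w 0.011947955923685458 61.720035024918616 tilt [-0.0016 -0.0004 -1.    ]
tilt,dx,dy,dz,yaw [ 0.2519  0.0031 -0.0013  0.0154 -0.0051] 1.201200246810913 [0.9543 2.5074 0.4487 0.2686 0.3308 4.2383 0.489  0.3725]
```

```bash
sed -i 's/(-.02,.02),(-.06,.06)/(-.005,.005),(-.03,.03)/' tilt.py; python3 - <<'E'
import sys; sys.argv=['x','w13','.0021']
import tilt, json
from h import *
o=bot.get_obs(); tilt.fit('w13',o)
# direct: catch edge of plate in colour terms along a row
im=cv2.imread('pics/w13.png')
for row in (120,140,160,180): print(row,[int(x) for x in im[row,380:540:8].max(1)], [int(x) for x in (im[row,380:540:8].max(1).astype(int)-im[row,380:540:8].min(1))])
E
```

```text
tilt,dx,dy,dz,yaw [ 0.1716  0.0019 -0.0026 -0.0017  0.0003] 1.4317030906677246 [0.244  1.8102 0.2594 0.057  0.2511 4.4817 0.5618 3.7884]
120 [162, 161, 163, 162, 160, 160, 162, 159, 158, 156, 157, 156, 153, 153, 84, 82, 83, 82, 80, 82] [21, 21, 21, 20, 21, 19, 21, 20, 21, 21, 22, 21, 19, 20, 11, 12, 12, 12, 11, 12]
140 [157, 203, 203, 164, 157, 157, 156, 154, 155, 154, 154, 150, 153, 153, 150, 152, 151, 149, 147, 148] [22, 39, 39, 24, 20, 20, 22, 21, 21, 21, 21, 18, 21, 20, 19, 21, 20, 20, 21, 21]
160 [157, 158, 157, 159, 159, 159, 158, 156, 152, 153, 153, 153, 153, 154, 153, 152, 150, 150, 150, 149] [21, 22, 21, 20, 19, 21, 20, 21, 20, 20, 20, 19, 20, 20, 21, 21, 21, 21, 21, 20]
180 [157, 158, 158, 158, 156, 153, 153, 152, 152, 153, 152, 152, 135, 22, 22, 218, 221, 220, 219, 218] [21, 21, 21, 22, 20, 19, 20, 20, 20, 21, 21, 18, 20, 4, 3, 21, 20, 21, 21, 21]
```

>>> send_rows --motion "1 0 1.5 0 0; 1 0 4.5 0 0; 1 0 8 0 0; 1 0 11.5 0 0; 1 0 15 0 0"

```text
clock: 19.15
eef_pos: [0.5027, 0.1522, 0.1378]
tool_rot: [0.696, 0.718, -0.001, -0.001]
ft_force: [-0.1, 0.6, -5.5]
grip_width: 0.012
grasp_force: 61.7
```

>>> send_rows --motion "1 0.1 2.5 0 0; 1 0.1 4.2 0 0; 1 0.1 5.1 0 0; 1 0.1 5.3 0 0; 1 0.1 5.3 0 0"

```text
clock: 19.65
eef_pos: [0.5543, 0.1549, 0.1385]
tool_rot: [0.696, 0.718, -0.001, -0.001]
ft_force: [-0.2, 1.0, -5.8]
grip_width: 0.0123
grasp_force: 61.7
```

```bash
python3 st.py; python3 tilt.py w14 .0021; cat > box2.py <<'E'
from h import *
np.set_printoptions(precision=1,suppress=True)
import sys
o=bot.get_obs(); im=cv2.imread(f'pics/{sys.argv[1]}.png'); t=.033; Rz=R.from_euler('z',t).as_matrix()
for n,p in {'ledge wall +y corner':(-102,80,94),'ledge edge +y':(-82,56,88),'sidewall + far':(100,80,58),'stop':(90,70,81)}.items():
    print(n,world2pix('wrist',Rz@np.array(p)/1000+[.545,.152,0],o)[0])
E
python3 box2.py w14
```

```text
t 19.65 eef [0.5543 0.1549 0.1385] inbox mm [9.3859 2.6378] yaw 0.031019072956418824 F [-0.2138  0.9571 -5.8024] T [-0.0162  0.0991  0.0234] w 0.012262049750127766 61.71836551744491 tilt [-0.0025 -0.0005 -1.    ]
tilt,dx,dy,dz,yaw [ 0.1356  0.0023 -0.0021  0.0011 -0.0063] 1.3212946653366089 [0.4906 0.32   0.8664 0.4121 0.3162 4.7615 2.0357 1.3679]
ledge wall +y corner [110.7 101.4]
ledge edge +y [149.8 137.4]
sidewall + far [403.3  99.9]
stop [399.2 115.4]
```

```bash
cat > refit.py <<'E'
import sys
A=sys.argv[:]; sys.argv=['x','y','.0021']
import tilt; from h import *
tilt.E=tilt.E[:5]
o=dict(bot.get_obs()); tilt.fit(A[1],o)
E
python3 refit.py w14; python3 - <<'E'
from h import *
im=cv2.imread('pics/w14.png'); 
# print pixel transitions along a few rows/cols for manual reading
for row in (125,150,200): 
    g=im[row].astype(int); d=np.abs(g[3:]-g[:-3]).sum(1); print(row,[ (i+1,int(d[i])) for i in range(1,len(d)-1) if d[i]>40 and d[i]>=d[i-1] and d[i]>d[i+1]])
for col in (150,180,220,260,320,360,400,430,450,470):
    g=im[:260,col].astype(int); d=np.abs(g[3:]-g[:-3]).sum(1); print(col,[ (i+1,int(d[i])) for i in range(1,len(d)-1) if d[i]>40 and d[i]>=d[i-1] and d[i]>d[i+1]])
E
```

```text
tilt,dx,dy,dz,yaw [ 0.2301 -0.0047 -0.0016  0.0025 -0.0005] 0.3300318 [0.4711 0.2051 0.2528 0.484  0.2372]
125 [(116, 152), (125, 295), (129, 315), (150, 319), (154, 123), (158, 165), (487, 150), (495, 102), (500, 93)]
150 [(120, 156), (129, 308), (133, 321), (153, 341), (156, 142), (159, 179), (379, 188), (384, 265), (402, 86), (482, 153), (489, 107), (494, 95)]
200 [(128, 162), (137, 330), (140, 317), (263, 179), (267, 177), (297, 55), (302, 392), (472, 150), (477, 107), (482, 96)]
150 [(103, 143), (113, 46), (118, 63), (125, 88), (153, 184), (156, 166)]
180 [(103, 196), (109, 43)]
220 [(103, 190), (109, 98), (112, 57), (255, 174)]
260 [(102, 179), (109, 123), (112, 96), (239, 189), (246, 42)]
320 [(102, 221), (110, 152), (113, 148)]
360 [(103, 179), (110, 178), (113, 182)]
400 [(102, 151), (110, 124), (113, 133), (136, 100), (152, 131)]
430 [(113, 159)]
450 [(113, 156)]
470 [(114, 154), (213, 76), (218, 123)]
```

```bash
cat > pred.py <<'E'
from h import *
np.set_printoptions(precision=1,suppress=True)
def proj(o,th,dx,dy,dz,Q,hz=.0021):
    Rm=R.from_quat(o['tool_rot']).as_matrix(); A=R.from_euler('Y',-th).as_matrix()
    w=(np.array(Q)/1000.-[0,0,.029])@A.T+[dx,dy,.029-hz+dz]
    return world2pix('wrist',o['eef_pos']+np.stack([w[:,1],w[:,0],-w[:,2]],1)@Rm.T,o)
def col(o,th,dx,dz,x,z,row,dy=-.0023):
    P=proj(o,th,dx,dy,dz,[(x,y,z) for y in (-40,75)]); a=(row-P[0,1])/(P[1,1]-P[0,1]); return P[0,0]+a*(P[1,0]-P[0,0])
E
python3 - <<'E'
from pred import *
from scipy.optimize import least_squares as LS
o=bot.get_obs()
# rivet coordinates on the cover, from the level picture w1 (pose then)
o1=dict(o,eef_pos=np.array([.51057,-.21358,.2057]),tool_rot=R.from_matrix([[.4719,.8816,.0007],[.8816,-.4719,.0001],[.0004,.0005,-1]]).as_quat())
for p in ((330,120),(326,219)):
    q=pix2world('wrist',p,.006,o1)[:2]-[.511,-.2195]; c,s=np.cos(-.496),np.sin(-.496); print('rivet',(c*q[0]+s*q[1])*1e3,(-s*q[0]+c*q[1])*1e3)
for th in (.1,.15,.2,.25,.3):
    f=lambda p:[col(o,th,p[0],p[1],92,5,r)-u for r,u in ((125,488.5),(150,483.5),(200,473.5))]+[col(o,th,p[0],p[1],-7,38,200)-266]
    s=LS(f,[0,0]); p=s.x
    print(th,'dx,dz mm',p*1e3,'res',s.fun,'bar R top/bot@200',col(o,th,*p,7,38,200),col(o,th,*p,7,20,200),'plateL@125,150',col(o,th,*p,-76,5,125),col(o,th,*p,-76,5,150),'lip@200',col(o,th,*p,-92,5,200),'corners',proj(o,th,p[0],-.0023,p[1],[(-76,75,5),(92,75,5),(0,45,38)]).ravel())
E
```

```text
rivet 49.879825786805974 59.411335095572916
rivet 50.93993111946688 -60.979071676381125
0.1 dx,dz mm [1.3 7.9] res [ 0.  0. -0.  0.] bar R top/bot@200 299.60770892431543 301.4084726042017 plateL@125,150 141.32037464077325 144.79828912121437 lip@200 124.71322365569496 corners [139.5 111.8 490.7 114.2 282.7 192. ]
0.15 dx,dz mm [1.4 2.2] res [ 0.  0. -0.  0.] bar R top/bot@200 297.890390330462 301.66994200351814 plateL@125,150 152.06977493035822 155.2793045369 lip@200 136.7758627510834 corners [150.3 110.9 490.7 114.1 281.8 188.1]
0.2 dx,dz mm [ 1.4 -3.2] res [ 0.  0. -0.  0.] bar R top/bot@200 296.30844479852556 301.91367592825884 plateL@125,150 161.75908916367223 164.7275650051096 lip@200 147.57865202308327 corners [160.  110.2 490.7 114.  280.9 184.7]
0.25 dx,dz mm [ 1.5 -8.2] res [ 0.  0. -0.  0.] bar R top/bot@200 294.83938056504616 302.14248995268457 plateL@125,150 170.57876760805823 173.32855823709178 lip@200 157.35401794192217 corners [168.9 109.5 490.7 114.  280.2 181.7]
0.3 dx,dz mm [  1.5 -12.9] res [ 0.  0. -0.  0.] bar R top/bot@200 293.4648776829967 302.3587282423155 plateL@125,150 178.67884311685816 181.2284183728911 lip@200 166.28329437128892 corners [177.  108.9 490.7 114.  279.4 179. ]
```

>>> send_rows --motion "1 0 0.2 0.8 0; 1 0 0.2 1.8 0; 1 0 0.2 2.8 0; 1 0 0.2 3.5 0; 1 0 0.2 4 0"

```text
clock: 20.2
eef_pos: [0.5565, 0.155, 0.0981]
tool_rot: [0.696, 0.718, -0.001, -0.0]
ft_force: [0.3, -0.6, -4.6]
grip_width: 0.0116
grasp_force: 61.7
```

>>> send_rows --motion "1 0 0 0.3 0; 1 0 0 0.6 0; 1 0 0 0.9 0; 1 0 0 1.1 0; 1 0 0 1.2 0"

```text
clock: 20.7
eef_pos: [0.557, 0.1553, 0.0883]
tool_rot: [0.696, 0.718, 0.0, -0.0]
ft_force: [-5.5, -0.1, 2.7]
grip_width: 0.0122
grasp_force: 70.8
```

```bash
python3 st.py
```

```text
t 20.7 eef [0.557  0.1553 0.0883] inbox mm [12.1422  2.9442] yaw 0.031166982502508538 F [-5.5157 -0.0827  2.6586] T [-0.0641  0.7177 -0.0271] w 0.012239400777625555 70.84104649722576 tilt [ 0.0001  0.0004 -1.    ]
```

```bash
cat > edges.py <<'E'
from pred import *
from scipy.optimize import least_squares as LS
import sys
o=bot.get_obs(); im=snap('wrist',sys.argv[1])[:,:,::-1]
for row in (150,200,215):
    g=im[row].astype(int); d=np.abs(g[3:]-g[:-3]).sum(1); print(row,[ (i+2,int(d[i])) for i in range(1,len(d)-1) if d[i]>40 and d[i]>=d[i-1] and d[i]>d[i+1]])
for th in (.1,.13,.16,.19,.22,.25,.28):
    for dz in (.001,.003): print(th,dz,*[(n,[round(float(col(o,th,.0014,dz,x,z,r))) for r in (150,200)]) for n,x,z in (('catch',92,5),('lip',-92,5),('plL',-76,5),('barL',-7,38),('barR',7,38),('barRb',7,20))], 'rivet',proj(o,th,.0014,-.0023,dz,[(50,59.5,6)]).round())
E
python3 edges.py w15
```

```text
150 [(66, 161), (77, 304), (84, 313), (110, 336), (124, 196), (127, 329), (166, 318), (382, 58), (388, 216), (407, 96), (491, 161), (524, 93), (532, 84)]
200 [(77, 159), (88, 312), (94, 327), (119, 357), (124, 153), (131, 194), (135, 326), (151, 315), (263, 182), (267, 186), (298, 46), (304, 393), (481, 154), (511, 99), (518, 91)]
215 [(80, 158), (91, 313), (97, 330), (122, 327), (127, 129), (133, 195), (137, 322), (154, 304), (262, 181), (267, 192), (297, 41), (303, 432), (478, 156), (508, 98), (514, 88)]
0.1 0.001 ('catch', [475, 465]) ('lip', [123, 131]) ('plL', [150, 157]) ('barL', [266, 267]) ('barR', [300, 299]) ('barRb', [302, 301]) rivet [[389. 145.]]
0.1 0.003 ('catch', [477, 468]) ('lip', [121, 129]) ('plL', [149, 156]) ('barL', [266, 267]) ('barR', [300, 299]) ('barRb', [302, 301]) rivet [[391. 145.]]
0.13 0.001 ('catch', [479, 469]) ('lip', [127, 135]) ('plL', [154, 160]) ('barL', [266, 267]) ('barR', [299, 298]) ('barRb', [302, 301]) rivet [[391. 145.]]
0.13 0.003 ('catch', [482, 472]) ('lip', [126, 133]) ('plL', [152, 159]) ('barL', [265, 266]) ('barR', [299, 298]) ('ba
[... 907 characters left out ...]
64, 265]) ('barR', [297, 296]) ('barRb', [304, 303]) rivet [[399. 147.]]
0.25 0.001 ('catch', [496, 486]) ('lip', [144, 151]) ('plL', [168, 173]) ('barL', [264, 265]) ('barR', [296, 295]) ('barRb', [304, 303]) rivet [[399. 147.]]
0.25 0.003 ('catch', [499, 488]) ('lip', [143, 150]) ('plL', [166, 172]) ('barL', [263, 264]) ('barR', [296, 296]) ('barRb', [305, 303]) rivet [[400. 148.]]
0.28 0.001 ('catch', [501, 490]) ('lip', [148, 155]) ('plL', [171, 177]) ('barL', [263, 264]) ('barR', [295, 295]) ('barRb', [305, 304]) rivet [[401. 148.]]
0.28 0.003 ('catch', [504, 493]) ('lip', [147, 154]) ('plL', [170, 176]) ('barL', [263, 264]) ('barR', [296, 295]) ('barRb', [305, 304]) rivet [[402. 148.]]
```

>>> send_rows --motion "1 0 0 -0.2 0; 1 0 0 -0.4 0; 1 0 0 -0.6 0; 1 0 0 -0.6 0"

```text
clock: 21.15
eef_pos: [0.5581, 0.1553, 0.0934]
tool_rot: [0.696, 0.718, 0.0, 0.0]
ft_force: [0.8, 0.7, -5.0]
grip_width: 0.0121
grasp_force: 61.7
```

```bash
python3 st.py; python3 edges.py w16 | head -3
```

```text
t 21.15 eef [0.5581 0.1553 0.0934] inbox mm [13.177  2.818] yaw 0.03093572483307834 F [ 0.8356  0.6868 -4.985 ] T [ 0.0138  0.0229 -0.0338] w 0.012103604294508078 61.66102944407612 tilt [ 0.0012  0.0001 -1.    ]
150 [(70, 152), (81, 289), (88, 320), (113, 334), (119, 118), (126, 178), (129, 311), (162, 305), (378, 171), (385, 263), (403, 86), (483, 155), (519, 96), (525, 85)]
200 [(81, 156), (92, 303), (98, 329), (122, 348), (127, 134), (134, 178), (137, 314), (144, 327), (262, 182), (268, 181), (298, 53), (303, 401), (473, 153), (505, 95), (507, 94), (513, 88)]
215 [(84, 157), (95, 327), (101, 347), (124, 318), (130, 125), (135, 173), (139, 306), (146, 312), (265, 187), (268, 191), (298, 42), (302, 426), (470, 156), (502, 100), (508, 87)]
```

>>> send_rows --motion "1 0 -0.2 0.1 0; 1 0 -0.4 0.15 0; 1 0 -0.7 0.15 0; 1 0 -1 0.15 0; 1 0 -1.2 0.15 0"

```text
clock: 21.7
eef_pos: [0.5445, 0.1547, 0.0916]
tool_rot: [0.696, 0.718, -0.0, -0.0]
ft_force: [0.5, -0.2, -5.1]
grip_width: 0.012
grasp_force: 61.7
```

>>> send_rows --motion "1 0 -0.15 0 0; 1 0 -0.3 0 0; 1 0 -0.4 0 0; 1 0 -0.5 0 0"

```text
clock: 22.1
eef_pos: [0.5403, 0.1547, 0.0919]
tool_rot: [0.696, 0.718, 0.0, 0.0]
ft_force: [-0.1, 0.1, -5.6]
grip_width: 0.0123
grasp_force: 61.7
```

```bash
python3 st.py; python3 edges.py w17 | head -2
```

```text
t 22.1 eef [0.5403 0.1547 0.0919] inbox mm [-4.5688  2.8361] yaw 0.031048028158691475 F [-0.0519  0.0738 -5.586 ] T [0.0614 0.0282 0.0122] w 0.012255191566720301 61.651891130022705 tilt [ 0.0001  0.     -1.    ]
150 [(102, 149), (113, 306), (119, 303), (144, 337), (148, 112), (154, 195), (157, 336), (162, 303), (382, 174), (385, 258), (403, 84), (483, 151), (541, 94), (547, 81)]
200 [(110, 149), (121, 298), (127, 312), (151, 353), (155, 317), (262, 177), (268, 180), (298, 47), (303, 395), (473, 154), (528, 96), (534, 85)]
```

>>> send_rows --motion "1 0 -0.1 0 0; 1 0 -0.2 0 0; 1 0 -0.3 0 0; 1 0 -0.4 0 0; 1 0 -0.5 0 0"

```text
clock: 22.65
eef_pos: [0.5353, 0.1545, 0.0919]
tool_rot: [0.696, 0.718, -0.0, -0.0]
ft_force: [0.4, 0.2, -4.9]
grip_width: 0.0119
grasp_force: 61.7
```

>>> send_rows --motion "1 0 -0.05 0 0; 1 0 -0.1 0 0; 1 0 -0.15 0 0; 1 0 -0.2 0 0; 1 0 -0.2 0 0"

```text
clock: 23.15
eef_pos: [0.5348, 0.1546, 0.0926]
tool_rot: [0.696, 0.718, 0.001, 0.001]
ft_force: [4.6, -0.6, -3.8]
grip_width: 0.0121
grasp_force: 62.5
```

```bash
python3 st.py; python3 edges.py w18 | head -2
```

```text
t 23.15 eef [0.5348 0.1546 0.0926] inbox mm [-10.1424   2.8981] yaw 0.030804571697179647 F [ 4.5625 -0.6213 -3.8469] T [-0.0593 -0.9527 -0.0572] w 0.012059233721769681 62.54370567854494 tilt [ 0.003   0.0003 -1.    ]
150 [(112, 149), (124, 303), (129, 313), (155, 336), (158, 115), (162, 188), (382, 176), (385, 260), (403, 85), (484, 153), (546, 89), (552, 85)]
200 [(121, 152), (132, 303), (137, 311), (161, 350), (165, 326), (260, 159), (268, 181), (298, 47), (303, 392), (474, 152), (532, 94), (538, 84)]
```

>>> send_rows --motion "1 0 0 0.1 0; 1 0 0.1 0.2 0; 1 0 0.1 0.3 0; 1 0 0.1 0.35 0; 1 0 0.1 0.35 0"

```text
clock: 23.7
eef_pos: [0.5352, 0.1547, 0.0888]
tool_rot: [0.696, 0.718, 0.001, 0.0]
ft_force: [5.4, -0.4, -1.0]
grip_width: 0.0121
grasp_force: 61.5
```

```bash
python3 st.py; python3 edges.py w19 | head -2
```

```text
t 23.7 eef [0.5352 0.1547 0.0888] inbox mm [-9.707   3.0515] yaw 0.03099105261227573 F [ 5.416  -0.3532 -1.0171] T [ 0.0288 -0.9895 -0.0313] w 0.012061412408426475 61.48566344752908 tilt [ 0.0017  0.0005 -1.    ]
150 [(108, 149), (119, 297), (125, 308), (151, 339), (160, 215), (380, 186), (385, 266), (403, 85), (482, 150), (550, 92), (557, 76)]
200 [(116, 156), (127, 301), (133, 313), (157, 334), (163, 257), (263, 178), (268, 182), (299, 50), (303, 395), (473, 148), (536, 93), (542, 82)]
```

>>> send_rows --motion "0.6 0 0 0 0; 0.2 0 0 0 0; -0.2 0 0 0 0; -0.2 0 0 0 0; -0.2 0 0 0 0"

```text
clock: 24.25
eef_pos: [0.5337, 0.1545, 0.0883]
tool_rot: [0.696, 0.718, -0.0, -0.0]
ft_force: [-0.0, 0.1, -0.7]
grip_width: 0.0514
grasp_force: 0.0
```

>>> send_rows --motion "-0.2 0 0 -1 0; -0.2 0 0 -2.5 0; -0.2 0 0 -4.5 0; 0.5 0 0 -6.5 0; 1 0 0 -8 0"

```text
clock: 24.75
eef_pos: [0.5348, 0.1547, 0.1707]
tool_rot: [0.696, 0.718, 0.001, 0.0]
ft_force: [0.6, 0.3, -0.3]
grip_width: 0.0229
grasp_force: 0.0
```

```bash
python3 st.py; cat > covpose.py <<'E'
from h import *
from scipy.optimize import differential_evolution as DE
import sys
np.set_printoptions(precision=4,suppress=True)
# free cover pose relative to the box hinge: lip tip at box (lx,ly,70), tilt th, yaw
E=[((-70,75,5),(92,75,5)),((92,75,5),(92,-75,5)),((-7,45,38),(7,45,38)),((-7,45,38),(-7,0,38)),((7,45,38),(7,0,38)),((-70,-75,5),(92,-75,5))]
E=[np.linspace(a,b,50)/1000. for a,b in E]
o=bot.get_obs(); snap('wrist',sys.argv[1]); g=cv2.GaussianBlur(cv2.imread(f'pics/{sys.argv[1]}.png'),(0,0),.8)
D=cv2.distanceTransform(255-np.max([cv2.Canny(g[:,:,i],30,80) for i in range(3)],0),cv2.DIST_L2,5)
def cost(p,per=False):
    lx,ly,th,ps=p; A=R.from_euler('ZY',[.033+ps,-th]).as_matrix(); b=R.from_euler('z',.033).as_matrix()@np.array([lx,ly,.070])+[.545,.152,0]; r=[]
    for q in E:
        s=world2pix('wrist',(q-[-.092,0,0])@A.T+b,o).astype(np.float32); i=(s[:,0]>1)&(s[:,0]<558)&(s[:,1]>1)&(s[:,1]<418)
        d=cv2.remap(D,s[:,0].copy(),s[:,1].copy(),cv2.INTER_LINEAR).ravel()
        if i.sum()>5: r.append(np.minimum(d[i],5).mean())
    return np.array(r) if per else np.mean(r)
s=DE(cost,[(-.102,-.08),(-.01,.01),(-.05,.3),(-.04,.04)],seed=1,popsize=20,maxiter=80); print('lip x,y,tilt,yaw',s.x,s.fun,cost(s.x,True))
E
python3 covpose.py w20
```

```text
t 24.75 eef [0.5348 0.1547 0.1707] inbox mm [-10.0975   3.0022] yaw 0.031056124735476986 F [ 0.6003  0.3301 -0.3064] T [-0.0328 -0.0444 -0.034 ] w 0.02285554192518183 0.0 tilt [ 0.0018  0.0007 -1.    ]
lip x,y,tilt,yaw [-0.0905  0.0063  0.1753 -0.0102] 1.1249516010284424 [0.839  1.1035 0.7282 1.7449 0.4179 1.9162]
```

>>> send_rows --motion "1 0 1.5 0 0; 1 0 3.5 0 0; 1 0 5.3 0 0; 1 0 6.3 0 0; 1 0 6.8 0 0"

```text
clock: 25.3
eef_pos: [0.603, 0.1565, 0.1681]
tool_rot: [0.696, 0.718, -0.0, -0.0]
ft_force: [0.5, 0.0, -0.1]
grip_width: 0.0001
grasp_force: 0.0
```

>>> send_rows --motion "1 0 0 1.5 0; 1 0 0 3 0; 1 0 0 4.5 0; 1 0 0 5.6 0; 1 0 0 6 0"

```text
clock: 25.8
eef_pos: [0.6012, 0.1564, 0.107]
tool_rot: [0.696, 0.718, -0.001, -0.001]
ft_force: [-0.6, 0.5, 0.2]
grip_width: 0.0001
grasp_force: 0.0
```

```bash
python3 st.py;python3 covpose.py w21
```

```text
t 25.8 eef [0.6012 0.1564 0.107 ] inbox mm [56.2711  2.5134] yaw 0.031105653947453567 F [-0.5896  0.507   0.1517] T [ 0.0178  0.0128 -0.0071] w 0.0001374367432703399 0.0 tilt [-0.0026 -0.0006 -1.    ]
lip x,y,tilt,yaw [-0.0923  0.0048  0.0049 -0.0007] 2.0576751232147217 [0.0763 0.5369 0.755  4.6765 1.4348 4.8666]
```

>>> send_rows --motion "1 0 0 0.3 0; 1 0 0 0.6 0; 1 0 0 0.9 0; 1 0 0 1.2 0; 1 0 0 1.5 0"

```text
clock: 26.35
eef_pos: [0.6024, 0.1566, 0.0933]
tool_rot: [0.696, 0.718, 0.0, 0.0]
ft_force: [-0.5, 0.2, -0.3]
grip_width: 0.0
grasp_force: 0.0
```

>>> send_rows --motion "1 0 0 0.2 0; 1 0 0 0.4 0; 1 0 0 0.6 0; 1 0 0 0.8 0; 1 0 0 1 0"

```text
clock: 26.85
eef_pos: [0.6024, 0.1566, 0.0833]
tool_rot: [0.696, 0.718, 0.0, 0.0]
ft_force: [-0.1, 1.1, -0.5]
grip_width: 0.0001
grasp_force: 0.0
```

>>> send_rows --motion "1 0 0 0.2 0; 1 0 0 0.4 0; 1 0 0 0.6 0; 1 0 0 0.8 0; 1 0 0 0.9 0"

```text
clock: 27.35
eef_pos: [0.6022, 0.1566, 0.0741]
tool_rot: [0.696, 0.718, -0.0, -0.0]
ft_force: [-0.3, 0.2, 0.5]
grip_width: 0.0003
grasp_force: 0.0
```

>>> send_rows --motion "1 0 0 0.1 0; 1 0 0 0.2 0; 1 0 0 0.3 0; 1 0 0 0.4 0; 1 0 0 0.5 0"

```text
clock: 27.85
eef_pos: [0.6025, 0.1566, 0.0698]
tool_rot: [0.696, 0.718, 0.0, 0.0]
ft_force: [-1.4, -0.9, 4.4]
grip_width: -0.0001
grasp_force: 2.5
```

>>> send_rows --motion "1 0 0 0.1 0; 1 0 0 0.2 0; 1 0 0 0.3 0; 1 0 0 0.4 0; 1 0 0 0.5 0"

```text
clock: 28.35
eef_pos: [0.603, 0.1567, 0.0661]
tool_rot: [0.696, 0.718, 0.001, 0.001]
ft_force: [-1.9, -1.2, 7.4]
grip_width: -0.0002
grasp_force: 3.7
```

>>> send_rows --motion "1 0 0 0.1 0; 1 0 0 0.2 0; 1 0 0 0.3 0; 1 0 0 0.4 0; 1 0 0 0.4 0"

```text
clock: 28.85
eef_pos: [0.6029, 0.1567, 0.0608]
tool_rot: [0.696, 0.718, 0.001, 0.0]
ft_force: [0.3, -0.2, 2.8]
grip_width: -0.0002
grasp_force: 1.2
```

>>> send_rows --motion "1 0 0 0.1 0; 1 0 0 0.2 0; 1 0 0 0.3 0; 1 0 0 0.3 0"

```text
clock: 29.25
eef_pos: [0.6024, 0.1566, 0.0571]
tool_rot: [0.696, 0.718, -0.0, -0.0]
ft_force: [1.5, -0.5, 1.2]
grip_width: 0.0003
grasp_force: 0.6
```

>>> send_rows --motion "1 0 0 0.1 0; 1 0 0 0.2 0; 1 0 0 0.2 0"

```text
clock: 29.55
eef_pos: [0.6016, 0.1565, 0.0549]
tool_rot: [0.696, 0.718, -0.001, -0.0]
ft_force: [0.3, -0.5, -0.2]
grip_width: 0.0003
grasp_force: 0.0
```

>>> send_rows --motion "1 0 0 0.1 0; 1 0 0 0.2 0; 1 0 0 0.3 0; 1 0 0 0.3 0"

```text
clock: 29.95
eef_pos: [0.6017, 0.1565, 0.0538]
tool_rot: [0.696, 0.718, -0.0, -0.0]
ft_force: [-3.6, -1.6, 9.4]
grip_width: -0.0
grasp_force: 4.7
```

```bash
python3 st.py;python3 covpose.py w22; python3 edges.py w23 | head -3
```

```text
t 29.95 eef [0.6017 0.1565 0.0538] inbox mm [56.7814  2.6147] yaw 0.031073651802155634 F [-3.5832 -1.6238  9.384 ] T [-0.1884  0.7777 -0.0125] w -1.8840374882330022e-05 4.686124717409257 tilt [-0.0005 -0.     -1.    ]
lip x,y,tilt,yaw [-0.094   0.0036  0.027  -0.0004] 2.7511069774627686 [0.0965 2.6519 3.4903 0.516  5.     4.7519]
150 [(247, 87), (251, 196), (272, 130), (356, 250), (363, 376), (381, 216), (501, 83), (509, 73)]
200 [(6, 185), (107, 294), (173, 410), (352, 232), (359, 373), (376, 203), (488, 88), (496, 78)]
215 [(9, 189), (106, 385), (142, 54), (162, 243), (170, 195), (351, 242), (357, 369), (375, 207), (485, 87), (492, 77)]
```

>>> send_rows --motion "1 0 0 0.05 0; 1 0 0 0.1 0; 1 0 0 0.1 0"

```text
clock: 30.35
eef_pos: [0.6017, 0.1565, 0.0537]
tool_rot: [0.696, 0.718, 0.0, 0.0]
ft_force: [-5.7, -1.1, 13.4]
grip_width: 0.0
grasp_force: 6.8
```

>>> send_rows --motion "1 0 0 -0.5 0; 1 0 0 -2 0; 1 0 -1.5 -5 0; 1 0 -3 -9 0; 1 0 -4 -12 0"

```text
clock: 30.85
eef_pos: [0.5614, 0.1553, 0.1728]
tool_rot: [0.696, 0.718, -0.0, -0.0]
ft_force: [0.4, 0.7, 0.0]
grip_width: 0.0001
grasp_force: 0.0
```

>>> send_rows --motion "1 0 -1 -1 0; 1 0 -2 -2 0; 1 0 -2 -2 0; 1 0 -2 -2 0"

```text
clock: 31.25
eef_pos: [0.5417, 0.1546, 0.1901]
tool_rot: [0.696, 0.718, -0.001, -0.0]
ft_force: [0.5, -0.0, -0.6]
grip_width: -0.0001
grasp_force: 0.0
```

```bash
python3 st.py;python3 covpose.py w24; python3 - <<'E'
from h import *
im=cv2.imread('pics/w24.png')
for n in ('catch','cover','box'): print(n,[(d['rect'],d['conf']) for d in boxes_of('wrist',n)[:1]])
E
```

```text
t 31.25 eef [0.5417 0.1546 0.1901] inbox mm [-3.1981  2.6818] yaw 0.03109166446820723 F [ 0.5101 -0.0189 -0.63  ] T [ 0.0299  0.0127 -0.0746] w -6.065389554405607e-05 0.0 tilt [-0.0019 -0.0006 -1.    ]
lip x,y,tilt,yaw [-0.0942  0.005   0.0331 -0.0116] 0.7812796235084534 [0.1149 0.9048 1.2249 0.1746 0.2703 1.9981]
catch [([398.7, 194.0, 35.0, 49.8], 0.62)]
cover [([293.5, 184.4, 199.3, 164.5], 0.92)]
box [([289.2, 189.2, 254.7, 176.6], 0.63)]
```

```bash
python3 - <<'E'
from h import *
np.set_printoptions(precision=1,suppress=True)
o=bot.get_obs(); Rz=R.from_euler('z',.033).as_matrix(); im=cv2.imread('pics/w24.png')
P=lambda *p: world2pix('wrist',Rz@np.array(p)/1000+[.545,.152,0],o)[0]
for x in (84,88): print(x,P(x,22,83),P(x,4,83),P(x,-14,83))
print('cover edge',P(90,40,81),P(90,4,81),'ramp top',P(90,4,104))
for y in (40,4,-4,10):
    r=int(P(87,y,82)[1]); g=im[r].astype(int); d=np.abs(g[3:]-g[:-3]).sum(1); print(y,r,[(i+2,int(d[i])) for i in range(350,440) if d[i]>25 and d[i]>=d[i-1] and d[i]>d[i+1]])
E
```

```text
84 [380.9 167.7] [379.  187.2] [377.2 206. ]
88 [385.4 167.7] [383.4 187.2] [381.5 206. ]
cover edge [389. 147.] [385.  186.6] ramp top [393.2 194.1]
40 147 [(389, 290), (393, 372), (403, 209), (412, 36)]
4 186 [(380, 258), (383, 80), (396, 235), (400, 78), (415, 167)]
-4 195 [(379, 256), (382, 86), (395, 235), (399, 78), (414, 167)]
10 180 [(381, 265), (384, 86), (396, 122), (415, 121)]
```

```bash
python3 -c "
from workcell import workorder
print(workorder.job_done())"
```

```text
the job is handed in; nothing more can be done
None
```

The job is handed in with no verdict returned yet. By my measurements the cover is hooked under the ledge and pressed home, the catch has sprung back over its edge, and the arm is clear. I dropped the cover once onto the bench in front of the box while tilting it.

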